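# Fill the two empty cells of the parts tray

### The job

Two of the five cells in the plywood tray are empty: fill each with one of the two spare capped rectangular tubes, one of which stands in the steel nest and the other free on the bench. Keep hold of each until it is down in its cell, never dropping it or knocking it over, so that it stands upright on the cell's floor with the black cap up; stand a tube on the bench and take it again another way if your fingers would not fit beside it. Leave the tubes already packed and everything else on the bench where they are.

Things in the scene. Friction and masses are not known exactly. Their poses are not given: they have to be found in the camera images.
- packed_1_mid (a point): Rectangular steel tube on end, 64 (x) by 40 (y) by 90 mm tall, 0.25 to 0.5 kg, black plastic cap on top (8 mm of the height); the point is its centre, 45 mm above its underside; z up, x along the 64 mm side. Already packed: it stands in one of the tray's cells (any of the five), x along the tray's x.
- packed_2_mid (a point): Rectangular steel tube on end, 64 (x) by 40 (y) by 90 mm tall, 0.25 to 0.5 kg, black plastic cap on top (8 mm of the height); the point is its centre, 45 mm above its underside; z up, x along the 64 mm side. Already packed: it stands in one of the tray's cells (any of the five), x along the tray's x.
- packed_3_mid (a point): Rectangular steel tube on end, 64 (x) by 40 (y) by 90 mm tall, 0.25 to 0.5 kg, black plastic cap on top (8 mm of the height); the point is its centre, 45 mm above its underside; z up, x along the 64 mm side. Already packed: it stands in one of the tray's cells (any of the five), x along the tray's x.
- spare_1_mid (a point): Rectangular steel tube on end, 64 (x) by 40 (y) by 90 mm tall, 0.25 to 0.5 kg, black plastic cap on top (8 mm of the height); the point is its centre, 45 mm above its underside; z up, x along the 64 mm side. Spare that stands in the nest, x along the nest's x: there only its two 64 mm wide faces (40 mm apart) can be reached by the fingers.
- spare_2_mid (a point): Rectangular steel tube on end, 64 (x) by 40 (y) by 90 mm tall, 0.25 to 0.5 kg, black plastic cap on top (8 mm of the height); the point is its centre, 45 mm above its underside; z up, x along the 64 mm side. Spare that stands free on the bench top, to the left or right in front of the robot, turned by up to about 0.6 rad.
- tray: Plywood tray fixed to the bench, 100 (x) by 306 mm (y), origin at the centre of its underside; floor 8 mm above the bench; five cells in a row along y, 58 mm apart. A cell is 76 mm long in x, between two low rims (6 mm thick, tops 30 mm above the bench) over which a tube's two 40 mm wide faces stay free. A tube goes in with its 64 mm side along the tray's x.
- cell_1 (a point): Centre of the floor of cell 1, 8 mm above the bench; axes as the tray's. Cells are 50 mm wide in y, between upright partitions 8 mm thick and 60 mm long in x, that rise 110 mm above the floor, 20 mm higher than a seated tube: fingers do not fit between a tube and a partition. Two of the five cells are empty, any two.
- cell_2 (a point): Centre of the floor of cell 2, 58 mm from cell 1 towards the tray's +y; otherwise the same.
- cell_3 (a point): Centre of the floor of cell 3, 116 mm from cell 1 towards the tray's +y; otherwise the same.
- cell_4 (a point): Centre of the floor of cell 4, 174 mm from cell 1 towards the tray's +y; otherwise the same.
- cell_5 (a point): Centre of the floor of cell 5, 232 mm from cell 1 towards the tray's +y; otherwise the same.
- nest: Fixed dark steel stand, holds a spare upright; origin under its centre. Plate 100 (x) by 90 by 8 mm, on which the spare stands. Two walls, 62 mm wide, inner faces 71 mm apart in x, rise to 106 mm above the bench, 8 mm over the tube's top: they cover its 40 mm wide faces, fingers do not fit there. Open in y but for two lips, tops 16 mm above the bench, 24 to 29 mm from the centre.
- round_tube_mid (a point): Bystander: round steel tube with black cap, 48 mm diameter, 90 mm tall, standing on the bench; the point is its centre. It does not belong in the tray.
- long_tube_mid (a point): Bystander: long rectangular steel tube with black caps, lying behind the tray, 196 mm long (its y) by 40 by 64 mm high; the point is its centre. It does not belong in the tray.
- mug: Bystander: white mug, 80 mm wide, 95 mm tall; origin at the centre of its underside.
- tape: Bystander: roll of packing tape lying flat, 100 mm diameter, 48 mm high; origin at the centre of its underside.
Mind the look-alikes: they are no part of the job. What is shaped like the part that bears spare_2_mid but orange is not meant.

How it is judged (in metres and radians):
At the end, for the whole second after the job is handed in: Each of the five cells holds one tube: its centre within 12 mm sideways of the cell's centre and 40 to 50 mm above the cell's floor, upright within 0.1 rad with the cap up, and at rest (under 20 mm/s) (((horizontal distance between packed_1_mid and cell_1 below 0.012 m and z of packed_1_mid in the frame of cell_1 between 0.04 and 0.05 m) or (horizontal distance between packed_2_mid and cell_1 below 0.012 m and z of packed_2_mid in the frame of cell_1 between 0.04 and 0.05 m) or (horizontal distance between packed_3_mid and cell_1 below 0.012 m and z of packed_3_mid in the frame of cell_1 between 0.04 and 0.05 m) or (horizontal distance between spare_1_mid and cell_1 below 0.012 m and z of spare_1_mid in the frame of cell_1 between 0.04 and 0.05 m) or (horizontal distance between spare_2_mid and cell_1 below 0.012 m and z of spare_2_mid in the frame of cell_1 between 0.04 and 0.05 m)) and ((horizontal distance between packed_1_mid and cell_2 below 0.012 m and z of packed_1_mid in the frame of cell_2 between 0.04 and 0.05 m) or (horizontal distance between packed_2_mid and cell_2 below 0.012 m and z of packed_2_mid in the frame of cell_2 between 0.04 and 0.05 m) or (horizontal distance between packed_3_mid and cell_2 below 0.012 m and z of packed_3_mid in the frame of cell_2 between 0.04 and 0.05 m) or (horizontal distance between spare_1_mid and cell_2 below 0.012 m and z of spare_1_mid in the frame of cell_2 between 0.04 and 0.05 m) or (horizontal distance between spare_2_mid and cell_2 below 0.012 m and z of spare_2_mid in the frame of cell_2 between 0.04 and 0.05 m)) and ((horizontal distance between packed_1_mid and cell_3 below 0.012 m and z of packed_1_mid in the frame of cell_3 between 0.04 and 0.05 m) or (horizontal distance between packed_2_mid and cell_3 below 0.012 m and z of packed_2_mid in the frame of cell_3 between 0.04 and 0.05 m) or (horizontal distance between packed_3_mid and cell_3 below 0.012 m and z of packed_3_mid in the frame of cell_3 between 0.04 and 0.05 m) or (horizontal distance between spare_1_mid and cell_3 below 0.012 m and z of spare_1_mid in the frame of cell_3 between 0.04 and 0.05 m) or (horizontal distance between spare_2_mid and cell_3 below 0.012 m and z of spare_2_mid in the frame of cell_3 between 0.04 and 0.05 m)) and ((horizontal distance between packed_1_mid and cell_4 below 0.012 m and z of packed_1_mid in the frame of cell_4 between 0.04 and 0.05 m) or (horizontal distance between packed_2_mid and cell_4 below 0.012 m and z of packed_2_mid in the frame of cell_4 between 0.04 and 0.05 m) or (horizontal distance between packed_3_mid and cell_4 below 0.012 m and z of packed_3_mid in the frame of cell_4 between 0.04 and 0.05 m) or (horizontal distance between spare_1_mid and cell_4 below 0.012 m and z of spare_1_mid in the frame of cell_4 between 0.04 and 0.05 m) or (horizontal distance between spare_2_mid and cell_4 below 0.012 m and z of spare_2_mid in the frame of cell_4 between 0.04 and 0.05 m)) and ((horizontal distance between packed_1_mid and cell_5 below 0.012 m and z of packed_1_mid in the frame of cell_5 between 0.04 and 0.05 m) or (horizontal distance between packed_2_mid and cell_5 below 0.012 m and z of packed_2_mid in the frame of cell_5 between 0.04 and 0.05 m) or (horizontal distance between packed_3_mid and cell_5 below 0.012 m and z of packed_3_mid in the frame of cell_5 between 0.04 and 0.05 m) or (horizontal distance between spare_1_mid and cell_5 below 0.012 m and z of spare_1_mid in the frame of cell_5 between 0.04 and 0.05 m) or (horizontal distance between spare_2_mid and cell_5 below 0.012 m and z of spare_2_mid in the frame of cell_5 between 0.04 and 0.05 m)) and angle between each of packed_1_mid, packed_2_mid, packed_3_mid, spare_1_mid, spare_2_mid's own z axis and vertical below 0.1 rad and linear speed of each of packed_1, packed_2, packed_3, spare_1, spare_2 below 0.02 m/s); the robot touches nothing.
It fails at once if an already packed tube is moved by more than 20 mm (distance of any of packed_1_mid, packed_2_mid, packed_3_mid from where it was at the start of the episode above 0.02 m).
It fails at once if a spare is dropped or knocked over (moves faster than 0.5 m/s while not held, as after a fall of about 13 mm) ((linear speed of spare_1 above 0.5 m/s and contact force between spare_1 and the fingers below 0.05 N) or (linear speed of spare_2 above 0.5 m/s and contact force between spare_2 and the fingers below 0.05 N)).
It fails at once if a spare is let go over the tray while still more than 10 mm above a cell's floor ((contact force between spare_1 and the fingers below 0.05 N and x of spare_1_mid in the frame of tray between -0.05 and 0.05 m and y of spare_1_mid in the frame of tray between -0.15 and 0.15 m and z of spare_1_mid in the frame of tray above 0.063 m) or (contact force between spare_2 and the fingers below 0.05 N and x of spare_2_mid in the frame of tray between -0.05 and 0.05 m and y of spare_2_mid in the frame of tray between -0.15 and 0.15 m and z of spare_2_mid in the frame of tray above 0.063 m)).
It fails at once if the round tube, the long tube, the mug or the tape is moved by more than 30 mm (distance of any of round_tube_mid, long_tube_mid, mug, tape from where it was at the start of the episode above 0.03 m).
It also fails if it takes over 58 s, if anything falls off the work surface, if the arm or the gripper's body presses on something with over 40 N, if the wrist force passes 120 N, or if a joint passes its speed limit or range.

### The arm

A 6-joint arm with a two-finger parallel gripper is mounted at the origin on the work surface. World frame = base frame: x ahead of the robot, y to its left, z up, the work surface at z = 0. Lengths are in mm, angles in rad, forces in N, time in s.
With the tool pointing down it reaches from about 350 to 775 mm from the base axis. Payload 5.5 kg.
Tool frame: the origin (TCP) lies midway between the tips of the shut fingers; the grasp point (between the pads) lies 19 mm behind it (ctrl.pinch_z is the distance from the TCP to the grasp point, in mm); x points along the fingers, y is the direction in which the jaws open and shut, and the axes are right-handed (so a half turn about x gives the same grasp; the last joint's range is limited). The gripper opens to 85 mm and grips with 20 to 120 N. Pads are 22 mm wide; open, the fingers measure 114 mm over their backs; the gripper's body (76 mm by 85 mm) begins 54 mm behind the grasp point. The pads swing forward as they close: fully open they stand 13 mm farther back than shut.
Start: joints at [-1.314, 0.313, 0.046, 1.304, 0, 1.431], TCP at [222.219, -530.368, 231.323] pointing down, gripper open.
Joint ranges: [-2.76, 2.76], [-0.86, 1.69], [-1.03, 1.26], [-2.2, 2.34], [-1.47, 1.5], [-3.14, 3.14]. Speed limits (rad/s): [2.57, 2.57, 3.14, 3.14, 3.14, 3.14].

### API

Orientations are given as a rotation vector (axis times angle).
In Python, from cell import ctrl gives the robot as it stands.
- The arm moves only by the tool arm_command, never from a script. Its argument "increments" is a list of rows, each an object with "turn": the turn, a rotation vector about the tool's x, y, z in rad, a list of three; "xyz": the shift along the tool's x, y, z in mm, a list of three; "grip": the finger opening in mm, from 0 to 85.4. A call has 1 to 12 rows; each row is the pose to reach, as a shift and turn from the pose commanded when the call began, along the tool's axes at that moment; what a row does not reach only later rows make up. A row lasts 1/10 s, in which the tool goes at most 50 mm and 8.59 degrees, less where a joint would pass 70% of its speed; a pose out of reach is approached as far as the arm can. A call with a gripper value outside its range is refused whole. The fingers move at their own pace and stop on an object; "force" is the grip in N (left out, the last holds). Time passes only in rows, so rows that repeat a pose let the fingers close. It gives the time, the measured TCP pose, the force and the opening at its end, in the units of the state.
- ctrl.observe(): the state, without advancing time (a new reading comes with each control period).
- ctrl.camera(name): name is "scene" or "side" or "wrist"; returns a dict with "pixels" (420x560x3 uint8, red, green, blue), "camera_matrix" (3x3 intrinsics, pixels), "rvec" (rotation vector, rad) and "tvec" (3), from world to camera coordinates, as OpenCV has them. Camera axes: x right, y down, z forward; pixel columns grow to the right and rows downward; lengths in mm; the calibration is good to about 2 mm. A picture is of the moment at which its call begins. There is no depth.
- ctrl.hand_in(): hands the job in, once; it reports no verdict.
The state is a dict: "time": time; "joint_positions": joint angles; "joint_velocities": joint speeds; "tau": joint torques, N m; "ee_pos": TCP position; "tcp_rot": TCP orientation; "force": force on the tool from outside, world axes, zero at the start; "moment": the same for the moment, N m; "opening": finger opening in mm.
Only numpy, scipy, OpenCV 4.12 (cv2) and the standard library are available. Lean on these libraries where they do the work, as an engineer would, in place of code of your own. Each camera call takes 0.05 s, during which the arm holds its last target.

## Working session

There is one attempt and no reset: what is moved stays moved. The work goes in short steps, Python scripts to look and compute and a tool call to move; the robot and the scene stay as the last step left them, time stands still between calls to the robot, and variables do not carry over. Pictures are saved under pics/ and viewed, and the job is handed in when it is done.

Besides the shell and the picture viewer there is one more tool, called after "Call:" in YAML: its name, and indented under it one key for each argument. arm_command: Moves the arm, as the interface text tells. Its arguments: {"type":"object","properties":{"increments":{"type":"array"},"force":{"type":"number"}},"required":["increments"]}

```bash
ls; mkdir -p pics
cat > h.py <<'E'
import numpy as np, cv2
from cell import ctrl
def cam(n):
    c=ctrl.camera(n); c['K']=np.array(c['camera_matrix'],float); c['R']=cv2.Rodrigues(np.array(c['rvec'],float))[0]; c['t']=np.array(c['tvec'],float).reshape(3); c['C']=-c['R'].T@c['t']; return c
def save(c,f,crop=None,s=1):
    im=c['pixels'][:,:,::-1]
    if crop: x0,y0,x1,y1=crop; im=im[y0:y1,x0:x1]
    im=cv2.resize(im,None,fx=s,fy=s,interpolation=cv2.INTER_CUBIC); cv2.imwrite('pics/'+f,im)
def ray(c,u,v,z):
    d=c['R'].T@np.linalg.solve(c['K'],[u,v,1.]); return c['C']+d*(z-c['C'][2])/d[2]
def proj(c,P):
    q=c['R']@np.array(P,float)+c['t']; q=c['K']@q; return q[:2]/q[2]
E
python3 - <<'E'
from h import *
s=ctrl.observe(); print({k:np.round(v,3).tolist() for k,v in s.items()})
for n in ['scene','side','wrist']:
    c=cam(n); save(c,n+'0.png',s=1.4); print(n,c['C'].round(),c['R'][2].round(2))
E
```

```text
pics
{'time': 0.0, 'joint_positions': [-1.314, 0.314, 0.045, 1.304, -0.0, 1.431], 'joint_velocities': [0.001, 0.001, 0.002, -0.001, -0.001, 0.0], 'tau': [-0.001, -48.062, 29.854, 0.019, -0.0, -0.0], 'ee_pos': [222.076, -529.815, 230.403], 'tcp_rot': [2.004, 0.405, -2.004], 'force': [-0.019, -0.05, 1.012], 'moment': [0.02, -0.016, -0.045], 'opening': 85.048}
scene [1195.  473.  845.] [-0.58 -0.39 -0.72]
side [ 448. -697.  639.] [ 0.15  0.79 -0.6 ]
wrist [ 290. -503.  372.] [-0.26 -0.11 -0.96]
```

View pics/scene0.png

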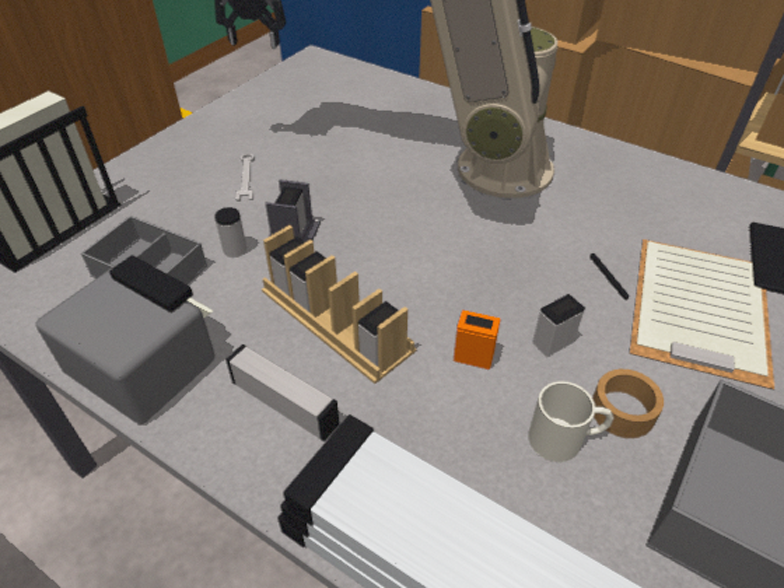

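View pics/side0.png

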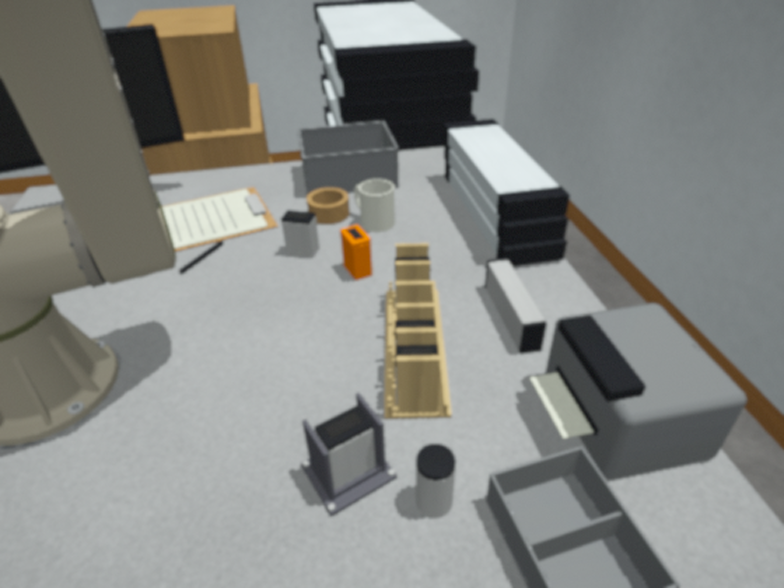

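View pics/wrist0.png

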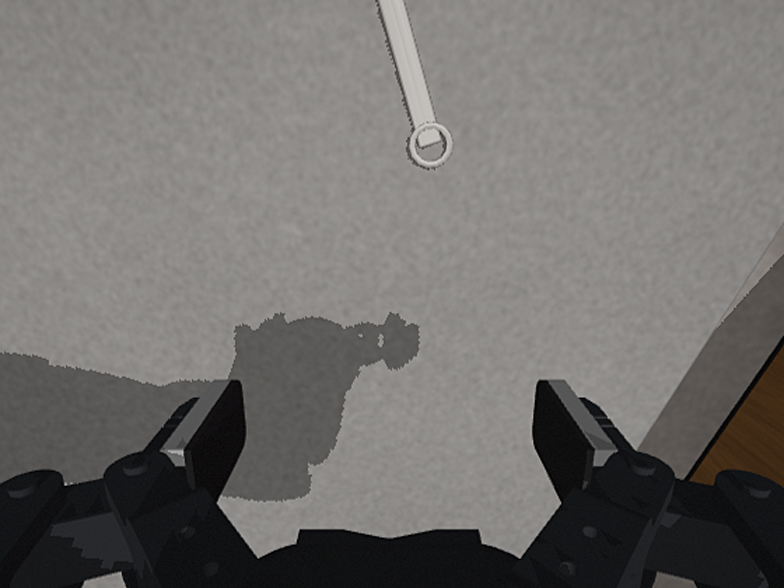

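Run:
```python
from h import *
c=cam('scene'); save(c,'s_tray.png',(180,120,310,275),4.5//1 and 4)
save(c,'s_sp.png',(310,190,440,300),5)
c=cam('side'); save(c,'d_tray.png',(205,160,335,370),2.8)
save(c,'d_sp.png',(180,100,300,210),5)
```

```text
(no output)
```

View pics/s_tray.png

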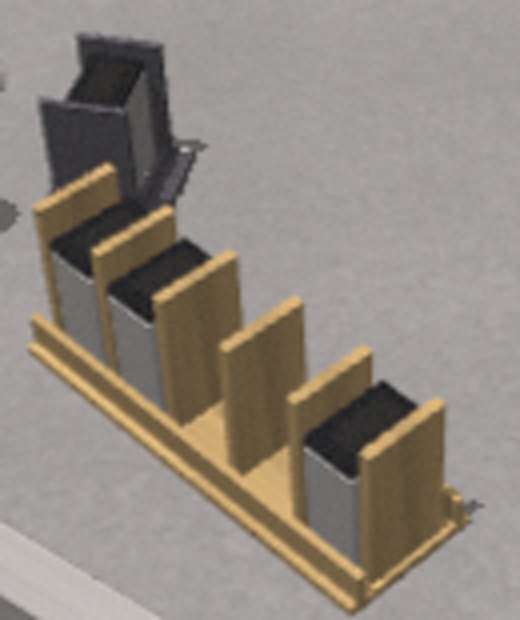

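View pics/d_tray.png

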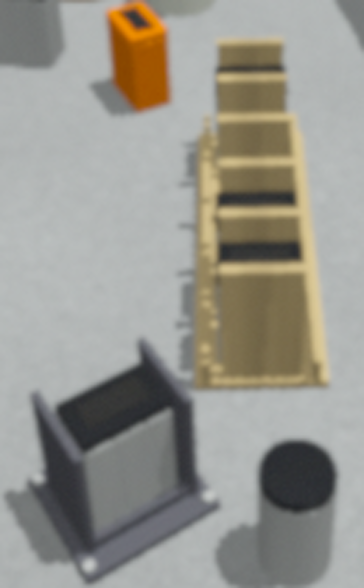

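View pics/s_sp.png

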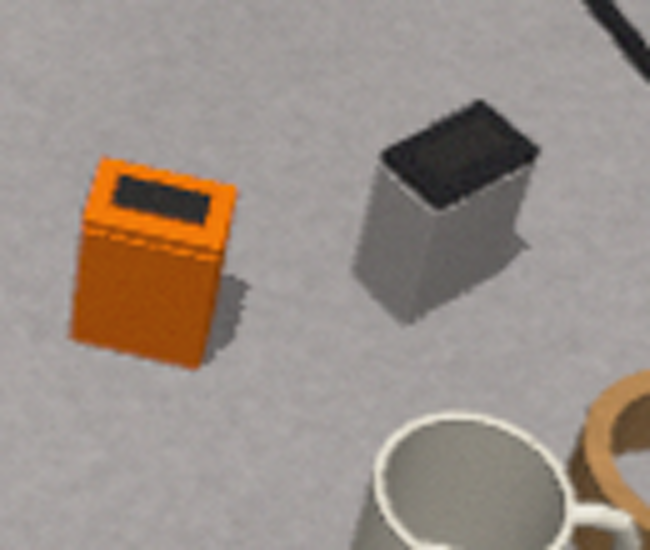

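View pics/d_sp.png

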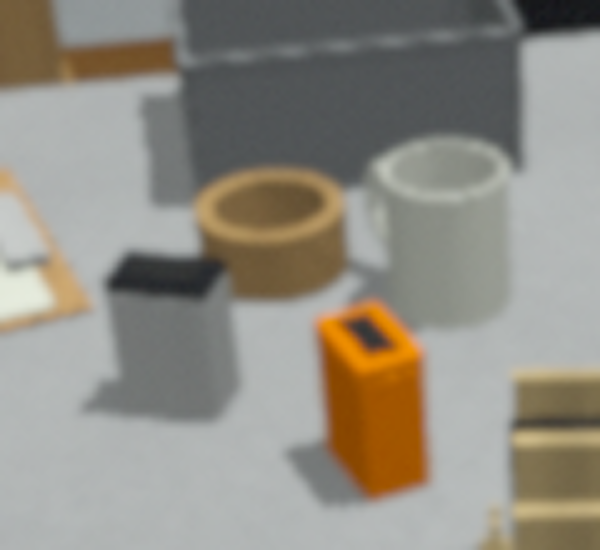

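```bash
cat >> h.py <<'E'
def blackrect(c,box,z,thr=60,f=None):
    x0,y0,x1,y1=box; im=c['pixels'][y0:y1,x0:x1]; s=4
    g=cv2.resize(im,None,fx=s,fy=s,interpolation=cv2.INTER_CUBIC).max(2)
    m=(g<thr).astype(np.uint8); n,l,st,ce=cv2.connectedComponentsWithStats(m)
    k=1+np.argmax(st[1:,4]); m=(l==k).astype(np.uint8)
    cs=max(cv2.findContours(m,cv2.RETR_EXTERNAL,cv2.CHAIN_APPROX_NONE)[0],key=cv2.contourArea)[:,0,:]
    if f: cv2.imwrite('pics/'+f,m*255)
    P=np.array([ray(c,(u+.5)/s-.5+x0,(v+.5)/s-.5+y0,z)[:2] for u,v in cs],np.float32)
    (cx,cy),(w,h),a=cv2.minAreaRect(P)
    if w<h: w,h,a=h,w,a+90
    a=(a+90)%180-90
    return round(cx,1),round(cy,1),round(w,1),round(h,1),round(np.radians(a),3)
E
python3 - <<'E'
from h import *
c=cam('scene'); d=cam('side')
# spare2: scene crop origin (310,190)/5
print('s2 scene',blackrect(c,(383,207,421,235),90,f='m1.png'))
print('s2 side',blackrect(d,(198,148,228,165),90,f='m2.png'))
print('s1 side',blackrect(d,(226,285,268,322),98,f='m3.png'))
for nm,cc,o,s,pts in [('scene',c,(180,120),4,[(38,207),(112,168),(97,249),(171,210),(158,300),(236,255),(225,346),(300,300),(292,398),(370,350),(364,457),(442,403)]),
  ('side',d,(205,160),2.8,[(217,266),(302,266),(217,212),(297,212),(217,162),(295,162),(217,117),(295,117),(217,75),(284,75),(217,42),(282,42)])]:
    P=[ray(cc,u/s+o[0]-.5,v/s+o[1]-.5,118)[:2].round() for u,v in pts]; print(nm,[p.tolist() for p in P])
E
```

```text
s2 scene (439.9, 311.7, 65.2, 41.2, np.float64(-0.407))
s2 side (435.2, 300.5, 57.4, 37.2, np.float64(-0.356))
s1 side (463.5, -261.0, 66.7, 42.8, np.float64(0.382))
scene [[603.0, -185.0], [548.0, -172.0], [612.0, -130.0], [559.0, -115.0], [627.0, -71.0], [570.0, -57.0], [636.0, -15.0], [581.0, -2.0], [648.0, 41.0], [592.0, 56.0], [662.0, 99.0], [605.0, 112.0]]
side [[545.0, -173.0], [602.0, -186.0], [556.0, -119.0], [613.0, -131.0], [567.0, -62.0], [626.0, -75.0], [579.0, -4.0], [641.0, -19.0], [591.0, 55.0], [647.0, 42.0], [602.0, 107.0], [659.0, 94.0]]
```

```bash
cat >> h.py <<'E'
from scipy.spatial.transform import Rotation as Ro
def go(x,y,z,yaw=None):
    "yaw = world angle of jaw axis (mod pi); prints shift/turn in tool axes from the measured pose"
    s=ctrl.observe(); R=Ro.from_rotvec(s['tcp_rot']).as_matrix(); p=np.array(s['ee_pos'])
    cur=np.arctan2(R[1,1],R[0,1]); 
    if yaw is None: yaw=cur
    dy=(yaw-cur+np.pi/2)%np.pi-np.pi/2
    sh=R.T@(np.array([x,y,z])-p)
    a=yaw if abs(((yaw-cur+np.pi)%(2*np.pi))-np.pi)<1.6 else yaw+np.pi
    T=np.column_stack([[0,0,-1],[np.cos(a),np.sin(a),0],np.cross([0,0,-1],[np.cos(a),np.sin(a),0])])
    t=Ro.from_matrix(R.T@T).as_rotvec()
    print('t',s['time'],'p',p.round(1),'jaw',round(cur,3),'open',round(s['opening'],1),'F',np.round(s['force'],1),'j',np.round(s['joint_positions'],2)); print('  shift',sh.round(1).tolist(),'turn',t.round(3).tolist())
E
python3 - <<'E'
from h import *
go(463,-261,240,0.382+np.pi/2)
E
```

```text
t 0.35 p [ 222.2 -530.3  231.1] jaw -1.174 open 85.2 F [0.5 0.3 0.4] j [-1.31  0.31  0.05  1.3  -0.    1.43]
  shift [-8.8, -155.3, -326.2] turn [0.015, -0.0, 0.0]
```

Call:
arm_command:
  increments:
    - {"xyz": [-9, -155, -326], "turn": [0.015, 0, 0], "grip": 85}
    - {"xyz": [-9, -155, -326], "turn": [0.015, 0, 0], "grip": 85}
    - {"xyz": [-9, -155, -326], "turn": [0.015, 0, 0], "grip": 85}
    - {"xyz": [-9, -155, -326], "turn": [0.015, 0, 0], "grip": 85}
    - {"xyz": [-9, -155, -326], "turn": [0.015, 0, 0], "grip": 85}
    - {"xyz": [-9, -155, -326], "turn": [0.015, 0, 0], "grip": 85}
    - {"xyz": [-9, -155, -326], "turn": [0.015, 0, 0], "grip": 85}
    - {"xyz": [-9, -155, -326], "turn": [0.015, 0, 0], "grip": 85}
    - {"xyz": [-9, -155, -326], "turn": [0.015, 0, 0], "grip": 85}
    - {"xyz": [-9, -155, -326], "turn": [0.015, 0, 0], "grip": 85}
    - {"xyz": [-9, -155, -326], "turn": [0.015, 0, 0], "grip": 85}

```text
time: 1.45
ee_pos: [462.1, -262.7, 240.2]
tcp_rot: [2.013, 0.387, -2.014]
force: [0.2, -0.2, -0.2]
opening: 85.0
```

Run:
```python
from h import *
go(463,-261,240,0.382+np.pi/2)
c=cam('wrist'); save(c,'w1.png',s=1.4)
```

```text
t 1.45 p [ 462.1 -262.7  240.2] jaw -1.191 open 85.0 F [ 0.2 -0.2 -0.2] j [-0.67  0.23 -0.05  1.3  -0.    2.09]
  shift [0.2, -1.2, -1.5] turn [-0.002, 0.001, -0.0]
```

View pics/w1.png

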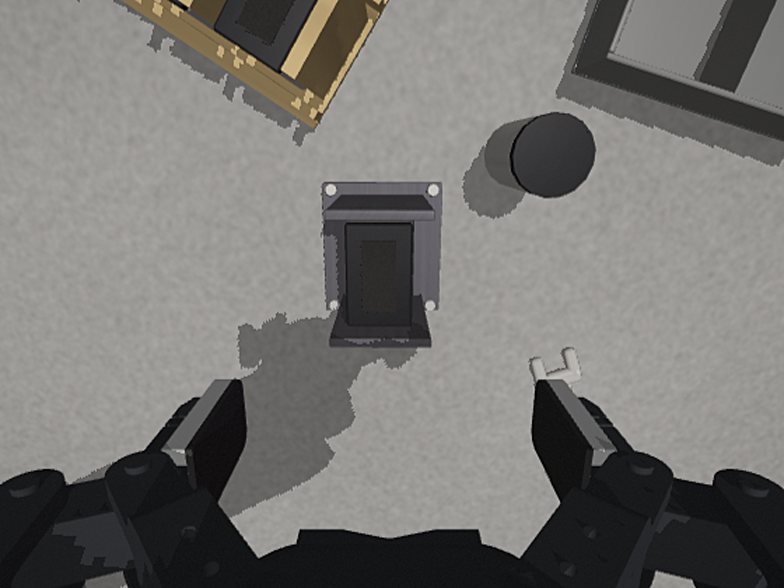

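The wrist view shows spare_1's cap in the nest at about (345–413, 223–327) of the 1.4× image, well aligned with the jaws. The round tube is at (553,155), clear of both finger paths.

Run:
```python
from h import *
c=cam('wrist'); 
P=np.array([ray(c,u/1.4-.5,v/1.4-.5,98)[:2] for u,v in [(346,223),(411,223),(413,326),(345,326)]]); print(P.round(1),P.mean(0)); 
for i in range(4): 
    d=P[(i+1)%4]-P[i]; print(np.linalg.norm(d).round(1),np.arctan2(d[1],d[0]).round(3))
N=np.array([ray(c,u/1.4-.5,v/1.4-.5,8)[:2] for u,v in [(330,190),(433,190),(431,305),(333,305)]]); print('bolts',N.mean(0))
R=np.array([ray(c,u/1.4-.5,v/1.4-.5,90)[:2] for u,v in [(511,155),(595,155)]]);print(R, R.mean(0))
o=P.mean(0); go(o[0],o[1],57,0.382+np.pi/2)
```

```text
[[ 483.  -228.7]
 [ 496.8 -263.5]
 [ 439.  -288.7]
 [ 423.6 -250. ]] [ 460.59595812 -257.71151523]
37.4 -1.192
63.1 -2.731
41.7 1.949
63.1 0.344
bolts [ 459.12768853 -258.8677466 ]
[[ 552.73721825 -302.40749263]
 [ 570.43370178 -346.87938082]] [ 561.58546002 -324.64343673]
t 1.55 p [ 462.1 -262.8  240.2] jaw -1.192 open 84.9 F [ 0.1 -0.8 -0.2] j [-0.67  0.23 -0.05  1.3  -0.    2.09]
  shift [183.2, -5.3, -0.6] turn [-0.003, 0.0, -0.0]
```

Call:
arm_command:
  increments:
    - {"xyz": [50, -4.8, -0.5], "turn": [0, 0, 0], "grip": 85}
    - {"xyz": [95, -4.8, -0.5], "turn": [0, 0, 0], "grip": 85}
    - {"xyz": [130, -4.8, -0.5], "turn": [0, 0, 0], "grip": 85}
    - {"xyz": [165, -4.8, -0.5], "turn": [0, 0, 0], "grip": 85}
    - {"xyz": [188, -4.8, -0.5], "turn": [0, 0, 0], "grip": 85}
    - {"xyz": [188, -4.8, -0.5], "turn": [0, 0, 0], "grip": 85}
    - {"xyz": [188, -4.8, -0.5], "turn": [0, 0, 0], "grip": 85}

```text
time: 2.25
ee_pos: [461.2, -257.5, 52.6]
tcp_rot: [2.013, 0.388, -2.014]
force: [0.2, 0.2, 0.4]
opening: 85.3
```

Call:
arm_command:
  increments:
    - {"xyz": [0, 0, 0], "turn": [0, 0, 0], "grip": 30}
    - {"xyz": [0, 0, 0], "turn": [0, 0, 0], "grip": 30}
    - {"xyz": [0, 0, 0], "turn": [0, 0, 0], "grip": 30}
    - {"xyz": [0, 0, 0], "turn": [0, 0, 0], "grip": 30}
    - {"xyz": [0, 0, 0], "turn": [0, 0, 0], "grip": 30}
    - {"xyz": [0, 0, 0], "turn": [0, 0, 0], "grip": 30}
  force: 60

```text
time: 2.85
ee_pos: [462.3, -257.2, 53.6]
tcp_rot: [2.013, 0.387, -2.01]
force: [-0.8, 1.0, 6.3]
opening: 39.9
```

Run:
```python
from h import *
go(400,-70,200,-0.2)
c=cam('side'); save(c,'d2.png',(180,200,330,370),4)
```

```text
t 2.85 p [ 462.3 -257.2   53.6] jaw -1.189 open 39.9 F [-0.8  1.   6.3] j [-0.66  0.35 -0.37  0.85 -0.    2.1 ]
  shift [-146.8, -196.6, -12.1] turn [-0.989, 0.0, -0.002]
```

View pics/d2.png

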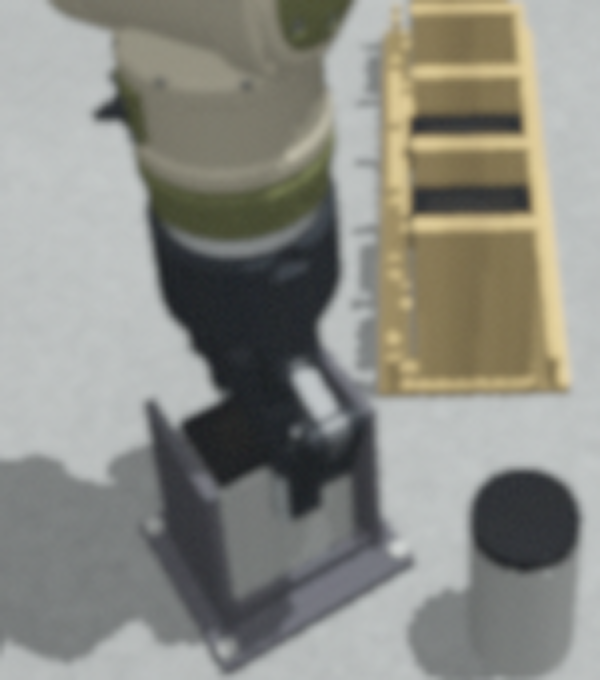

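Call:
arm_command:
  increments:
    - {"xyz": [-15, 0, 0], "turn": [0, 0, 0], "grip": 30}
    - {"xyz": [-40, 0, 0], "turn": [0, 0, 0], "grip": 30}
    - {"xyz": [-75, 0, 0], "turn": [0, 0, 0], "grip": 30}
    - {"xyz": [-110, 0, 0], "turn": [0, 0, 0], "grip": 30}
    - {"xyz": [-130, 0, 0], "turn": [0, 0, 0], "grip": 30}
    - {"xyz": [-130, 0, 0], "turn": [0, 0, 0], "grip": 30}

```text
time: 3.5
ee_pos: [463.1, -257.8, 185.0]
tcp_rot: [2.014, 0.385, -2.007]
force: [0.3, -0.5, -5.5]
opening: 39.1
```

Run:
```python
from h import *
go(430,-70,140,.382+np.pi/2)
```

```text
t 3.5 p [ 463.1 -257.8  185. ] jaw -1.189 open 39.1 F [ 0.3 -0.5 -5.5] j [-0.66  0.24 -0.17  1.16 -0.    2.1 ]
  shift [44.3, -186.8, -39.2] turn [0.0, -0.003, -0.005]
```

Call:
arm_command:
  increments:
    - {"xyz": [0, -40, -9], "turn": [0, 0, 0], "grip": 30}
    - {"xyz": [0, -80, -18], "turn": [0, 0, 0], "grip": 30}
    - {"xyz": [15, -120, -26], "turn": [0, 0, 0], "grip": 30}
    - {"xyz": [35, -155, -33], "turn": [0, 0, 0], "grip": 30}
    - {"xyz": [55, -178, -37], "turn": [0, 0, 0], "grip": 30}
    - {"xyz": [75, -187, -39], "turn": [0, 0, 0], "grip": 30}
    - {"xyz": [100, -187, -39], "turn": [0, 0, 0], "grip": 30}
    - {"xyz": [120, -187, -39], "turn": [0, 0, 0], "grip": 30}
    - {"xyz": [130, -187, -39], "turn": [0, 0, 0], "grip": 30}
    - {"xyz": [130, -187, -39], "turn": [0, 0, 0], "grip": 30}
    - {"xyz": [130, -187, -39], "turn": [0, 0, 0], "grip": 30}

```text
time: 4.6
ee_pos: [428.0, -68.7, 52.1]
tcp_rot: [2.012, 0.389, -2.013]
force: [-0.2, 0.2, -4.0]
opening: 39.4
```

Run:
```python
from h import *
go(430,-70,46)
c=cam('side'); save(c,'d3.png',(130,150,350,330),3.5)
```

```text
t 4.6 p [428.  -68.7  52.1] jaw -1.189 open 39.4 F [-0.2  0.2 -4. ] j [-0.34  0.19 -0.6   0.79 -0.    2.42]
  shift [6.1, 1.9, -1.4] turn [0.0, 0.001, 0.0]
```

View pics/d3.png

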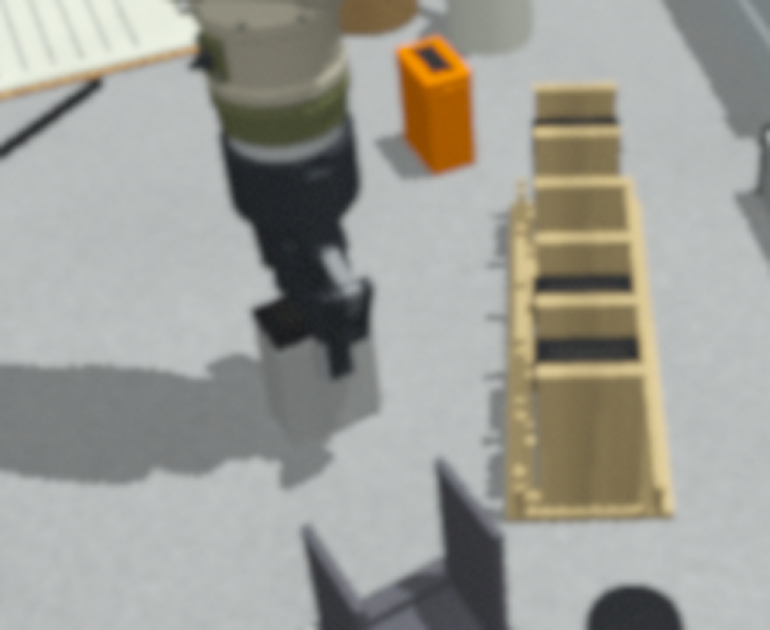

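Call:
arm_command:
  increments:
    - {"xyz": [3, 0, 0], "turn": [0, 0, 0], "grip": 30}
    - {"xyz": [5, 0, 0], "turn": [0, 0, 0], "grip": 30}
    - {"xyz": [6, 0, 0], "turn": [0, 0, 0], "grip": 30}
    - {"xyz": [6, 0, 0], "turn": [0, 0, 0], "grip": 30}

```text
time: 5.05
ee_pos: [428.2, -68.8, 46.3]
tcp_rot: [2.012, 0.389, -2.012]
force: [-0.4, 0.4, -4.9]
opening: 39.4
```

Call:
arm_command:
  increments:
    - {"xyz": [1, 0, 0], "turn": [0, 0, 0], "grip": 30}
    - {"xyz": [1.5, 0, 0], "turn": [0, 0, 0], "grip": 30}
    - {"xyz": [1.5, 0, 0], "turn": [0, 0, 0], "grip": 30}

```text
time: 5.35
ee_pos: [428.4, -68.8, 45.6]
tcp_rot: [2.013, 0.388, -2.012]
force: [-2.8, 1.0, 4.3]
opening: 39.3
```

Call:
arm_command:
  increments:
    - {"xyz": [0, 0, 0], "turn": [0, 0, 0], "grip": 85}
    - {"xyz": [0, 0, 0], "turn": [0, 0, 0], "grip": 85}
    - {"xyz": [0, 0, 0], "turn": [0, 0, 0], "grip": 85}
    - {"xyz": [-20, 0, 0], "turn": [0, 0, 0], "grip": 85}
    - {"xyz": [-60, 0, 0], "turn": [0, 0, 0], "grip": 85}
    - {"xyz": [-110, 0, 0], "turn": [0, 0, 0], "grip": 85}
    - {"xyz": [-160, 0, 0], "turn": [-0.14, 0, 0], "grip": 85}
    - {"xyz": [-195, 0, 0], "turn": [-0.29, 0, 0], "grip": 85}
    - {"xyz": [-195, 0, 0], "turn": [-0.43, 0, 0], "grip": 85}
    - {"xyz": [-195, 0, 0], "turn": [-0.58, 0, 0], "grip": 85}
    - {"xyz": [-195, 0, 0], "turn": [-0.72, 0, 0], "grip": 85}
    - {"xyz": [-195, 0, 0], "turn": [-0.86, 0, 0], "grip": 85}

```text
time: 6.55
ee_pos: [428.3, -68.8, 239.9]
tcp_rot: [1.443, 1.038, -1.443]
force: [0.3, -0.0, -0.5]
opening: 85.1
```

Call:
arm_command:
  increments:
    - {"xyz": [0, 0, 0], "turn": [-0.15, 0, 0], "grip": 85}
    - {"xyz": [0, 0, 0], "turn": [-0.3, 0, 0], "grip": 85}
    - {"xyz": [0, 0, 0], "turn": [-0.45, 0, 0], "grip": 85}
    - {"xyz": [0, 0, 0], "turn": [-0.6, 0, 0], "grip": 85}
    - {"xyz": [0, 0, 0], "turn": [-0.71, 0, 0], "grip": 85}
    - {"xyz": [0, 0, 0], "turn": [-0.71, 0, 0], "grip": 85}
    - {"xyz": [0, 0, 0], "turn": [-0.71, 0, 0], "grip": 85}

```text
time: 7.25
ee_pos: [428.2, -68.7, 239.8]
tcp_rot: [0.926, 1.365, -0.926]
force: [-0.3, -0.4, -0.4]
opening: 85.0
```

Run:
```python
from h import *
go(428,-69,45,0.382)
c=cam('wrist'); save(c,'w4.png',s=1.4); np.savez('w4.npz',**{k:c[k] for k in ['pixels','K','R','t','C']})
```

```text
t 7.25 p [428.2 -68.7 239.8] jaw 0.378 open 85.0 F [-0.3 -0.4 -0.4] j [-0.34  0.04 -0.27  1.26 -0.    0.85]
  shift [194.8, -0.3, 0.1] turn [-0.004, 0.0, -0.0]
```

View pics/w4.png

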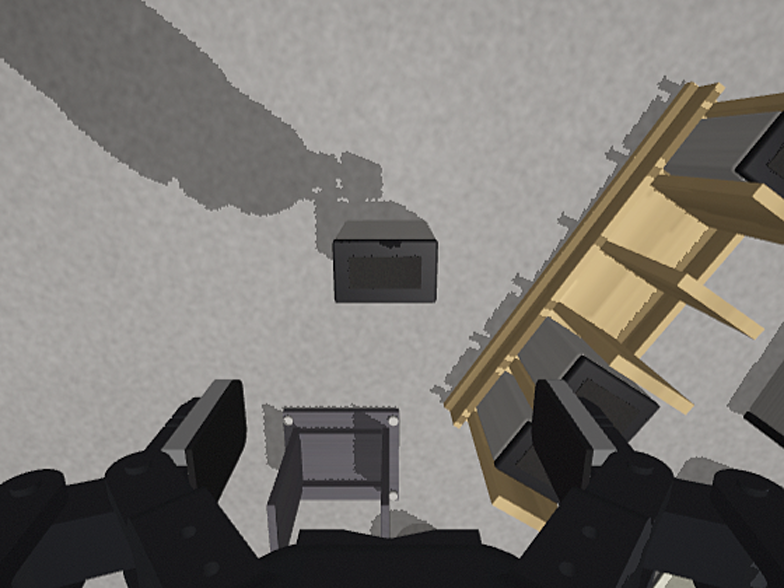

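Spare_1 stands upright at (385,271), square to the jaws, and cells 3 and 4 are seen empty at about (600,290) and (665,220).

Run:
```python
from h import *
c=dict(np.load('w4.npz'))
P=np.array([ray(c,u/1.4-.5,v/1.4-.5,90)[:2] for u,v in [(333,240),(437,239),(436,302),(335,302)]]); print(P.round(1)); m=P.mean(0)
for i in range(4): 
    d=P[(i+1)%4]-P[i]; print(np.linalg.norm(d).round(1),np.arctan2(d[1],d[0]).round(3))
go(m[0],m[1],50,0.382)
# tray rim front outer lower/upper corner and rim line z=30
for u,v in [(446,406),(685,83)]: print(ray(c,u/1.4-.5,v/1.4-.5,30)[:2].round(1))
```

```text
[[389.5 -62.5]
 [447.  -39. ]
 [462.  -75.5]
 [403.8 -98.6]]
62.1 0.387
39.4 -1.181
62.6 -2.764
38.8 1.948
t 7.3 p [428.2 -68.7 239.8] jaw 0.379 open 84.9 F [-0.1  0.8  0.9] j [-0.34  0.04 -0.27  1.26 -0.    0.85]
  shift [189.8, -2.5, -0.8] turn [-0.003, 0.0, -0.0]
[ 516.2 -167.7]
[567.5 109. ]
```

Call:
arm_command:
  increments:
    - {"xyz": [45, -2.5, -0.8], "turn": [0, 0, 0], "grip": 85}
    - {"xyz": [90, -2.5, -0.8], "turn": [0, 0, 0], "grip": 85}
    - {"xyz": [130, -2.5, -0.8], "turn": [0, 0, 0], "grip": 85}
    - {"xyz": [160, -2.5, -0.8], "turn": [0, 0, 0], "grip": 85}
    - {"xyz": [180, -2.5, -0.8], "turn": [0, 0, 0], "grip": 85}
    - {"xyz": [190, -2.5, -0.8], "turn": [0, 0, 0], "grip": 85}
    - {"xyz": [190, -2.5, -0.8], "turn": [0, 0, 0], "grip": 85}
    - {"xyz": [190, -2.5, -0.8], "turn": [0, 0, 0], "grip": 50}
    - {"xyz": [190, -2.5, -0.8], "turn": [0, 0, 0], "grip": 50}
    - {"xyz": [190, -2.5, -0.8], "turn": [0, 0, 0], "grip": 50}
    - {"xyz": [190, -2.5, -0.8], "turn": [0, 0, 0], "grip": 50}
    - {"xyz": [190, -2.5, -0.8], "turn": [0, 0, 0], "grip": 50}
  force: 60

```text
time: 8.5
ee_pos: [426.7, -69.5, 51.2]
tcp_rot: [0.924, 1.363, -0.924]
force: [-2.1, -0.9, 6.0]
opening: 63.4
```

Run:
```python
from h import *
go(428,-69,50,0.382)
```

```text
t 8.5 p [426.7 -69.5  51.2] jaw 0.381 open 63.4 F [-2.1 -0.9  6. ] j [-0.35  0.18 -0.6   0.78 -0.    0.84]
  shift [1.2, 1.4, 0.1] turn [-0.001, 0.002, -0.002]
```

Call:
arm_command:
  increments:
    - {"xyz": [-10, 0, 0], "turn": [0, 0, 0], "grip": 50}
    - {"xyz": [-35, 0, 0], "turn": [0, 0, 0], "grip": 50}
    - {"xyz": [-75, 0, 0], "turn": [0, 0, 0], "grip": 50}
    - {"xyz": [-120, 0, 0], "turn": [0, 0, 0], "grip": 50}
    - {"xyz": [-165, 0, 0], "turn": [0.1, 0, 0], "grip": 50}
    - {"xyz": [-195, 0, 0], "turn": [0.22, 0, 0], "grip": 50}
    - {"xyz": [-205, 0, 0], "turn": [0.34, 0, 0], "grip": 50}
    - {"xyz": [-205, 0, 0], "turn": [0.46, 0, 0], "grip": 50}
    - {"xyz": [-205, 0, 0], "turn": [0.54, 0, 0], "grip": 50}
    - {"xyz": [-205, 0, 0], "turn": [0.58, 0, 0], "grip": 50}
    - {"xyz": [-205, 0, 0], "turn": [0.58, 0, 0], "grip": 50}

```text
time: 9.6
ee_pos: [425.0, -68.6, 254.9]
tcp_rot: [1.354, 1.109, -1.355]
force: [0.3, -0.9, -4.5]
opening: 63.1
```

Run:
```python
from h import *
go(575,-150,255,-.198)
```

```text
t 9.6 p [425.  -68.6 254.9] jaw -0.199 open 63.1 F [ 0.3 -0.9 -4.5] j [-0.35  0.03 -0.24  1.3   0.    1.42]
  shift [-0.3, 163.2, 50.1] turn [-0.001, -0.0, 0.001]
```

Call:
arm_command:
  increments:
    - {"xyz": [0, 30, 10], "turn": [0, 0, 0], "grip": 50}
    - {"xyz": [0, 75, 25], "turn": [0, 0, 0], "grip": 50}
    - {"xyz": [0, 115, 37], "turn": [0, 0, 0], "grip": 50}
    - {"xyz": [0, 150, 46], "turn": [0, 0, 0], "grip": 50}
    - {"xyz": [0, 163, 50], "turn": [0, 0, 0], "grip": 50}
    - {"xyz": [0, 163, 50], "turn": [0, 0, 0], "grip": 50}
    - {"xyz": [0, 163, 50], "turn": [0, 0, 0], "grip": 50}

```text
time: 10.3
ee_pos: [574.7, -149.8, 254.1]
tcp_rot: [1.353, 1.111, -1.355]
force: [-0.8, -0.0, -5.0]
opening: 63.2
```

Run:
```python
from h import *
go(602,-37,255,-.198)
c=cam('wrist'); save(c,'w5.png',s=1.4); np.savez('w5.npz',**{k:c[k] for k in ['pixels','K','R','t','C']})
```

```text
t 10.3 p [ 574.7 -149.8  254.1] jaw -0.198 open 63.2 F [-0.8 -0.  -5. ] j [-0.39  0.35  0.15  1.38  0.    1.38]
  shift [-0.9, 4.5, -116.0] turn [-0.0, -0.001, 0.002]
```

View pics/w5.png

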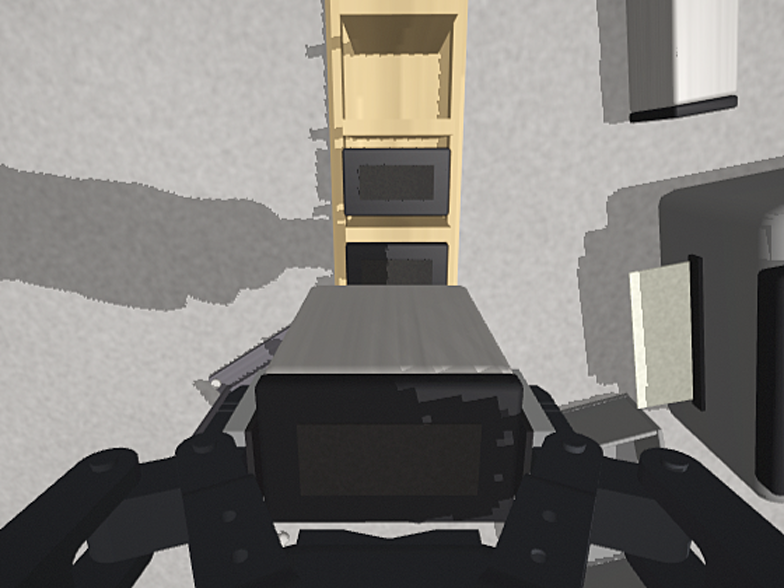

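The view shows p3 top at y≈120–136 and p4 top near y≈14, with empty cell 3 between them at (397,75). I'll enlarge it to get the edges.

Run:
```python
from h import *
c=dict(np.load('w5.npz')); save(c,'w5z.png',(220,0,345,175),3.4)
```

```text
(no output)
```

View pics/w5z.png

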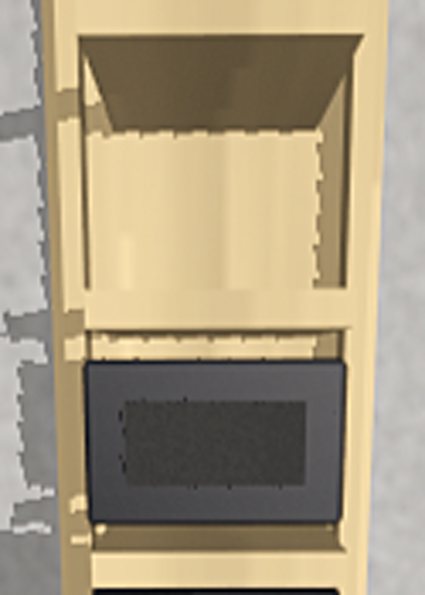

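Run:
```python
from h import *
c=dict(np.load('w5.npz'))
f=lambda u,v,z: ray(c,u/3.4+220-.5,v/3.4-.5,z)[:2]
p3n=(f(88,328,118)+f(350,328,118))/2; p3f=(f(87,290,118)+f(349,290,118))/2; p4n=(f(78,36,118)+f(364,36,118))/2; p2f=(f(93,551,118)+f(345,551,118))/2
for n,a in zip(['p2f','p3n','p3f','p4n'],[p2f,p3n,p3f,p4n]): print(n,a.round(1))
d=f(364,36,118)-f(78,36,118); print('p4 len',np.linalg.norm(d),np.arctan2(d[1],d[0]))
d=f(350,328,118)-f(88,328,118); print('p3 len',np.linalg.norm(d),np.arctan2(d[1],d[0]))
d=p4n-p2f; print('axis',np.arctan2(-d[0],d[1]),np.linalg.norm(d),'expect 108')
c2=sum(f(u,v,98) for u,v in [(87,362),(345,362),(341,522),(91,522)])/4; print('packed2',c2.round(1))
cl3=(p3f+p4n)/2; print('cell3',cl3.round(1))
th=-.195; ay=np.array([-np.sin(th),np.cos(th)])
print('cell3 from packed2',c2+58*ay,'cell4',cl3+58*ay)
g=dict(cell3=cl3)
# held tube pose check: cap corners at height TCP z+39
z=254.1+39
h=[ray(c,u/1.4-.5,v/1.4-.5,z)[:2] for u,v in [(257,374),(522,374),(526,520),(252,520)]]; print('held',np.mean(h,0).round(1),[np.linalg.norm(h[i]-h[i-1]).round(1) for i in range(4)],'yaw',np.arctan2(*(h[1]-h[0])[::-1]))
```

```text
p2f [ 585.7 -121.2]
p3n [595.2 -72.9]
p3f [596.5 -65.1]
p4n [606.7 -16.6]
p4 len 59.20057726239251 -0.19946037965759855
p3 len 57.84234514971918 -0.19904755369409646
axis -0.1975849197865668 106.7582743037211 expect 108
packed2 [589.8 -98.4]
cell3 [601.6 -40.8]
cell3 from packed2 [601.02881514 -41.54457562] cell4 [612.85895019  16.09457761]
held [ 575.7 -147. ] [np.float64(40.5), np.float64(60.4), np.float64(40.4), np.float64(68.9)] yaw -0.198039174150794
```

Run:
```python
from h import *
go(601.5,-41,190,-.198)
```

```text
t 10.35 p [ 574.5 -149.6  254.5] jaw -0.198 open 63.2 F [ 0.5  0.4 -4.1] j [-0.39  0.35  0.15  1.38  0.    1.38]
  shift [64.5, 5.2, -111.7] turn [-0.0, -0.0, 0.002]
```

Call:
arm_command:
  increments:
    - {"xyz": [0, 5, -25], "turn": [0, 0, 0], "grip": 50}
    - {"xyz": [0, 5, -60], "turn": [0, 0, 0], "grip": 50}
    - {"xyz": [0, 5, -90], "turn": [0, 0, 0], "grip": 50}
    - {"xyz": [20, 5, -107], "turn": [0, 0, 0], "grip": 50}
    - {"xyz": [45, 5, -111.5], "turn": [0, 0, 0], "grip": 50}
    - {"xyz": [64, 5, -111.5], "turn": [0, 0, 0], "grip": 50}
    - {"xyz": [64, 5, -111.5], "turn": [0, 0, 0], "grip": 50}
    - {"xyz": [64, 5, -111.5], "turn": [0, 0, 0], "grip": 50}

```text
time: 11.15
ee_pos: [601.5, -41.5, 191.5]
tcp_rot: [1.354, 1.109, -1.354]
force: [-0.4, -0.1, -4.1]
opening: 63.2
```

Run:
```python
from h import *
go(601.5,-41,175,-.198)
c=cam('scene'); save(c,'s6.png',(180,130,310,275),4)
np.savez('s6.npz',**{k:c[k] for k in ['pixels','K','R','t','C']})
c=cam('side'); save(c,'d6.png',(230,120,360,310),3)
```

```text
t 11.15 p [601.5 -41.5 191.5] jaw -0.199 open 63.2 F [-0.4 -0.1 -4.1] j [-0.2   0.38  0.05  1.24 -0.    1.57]
  shift [16.5, -0.1, -0.4] turn [-0.001, 0.0, 0.0]
```

View pics/s6.png

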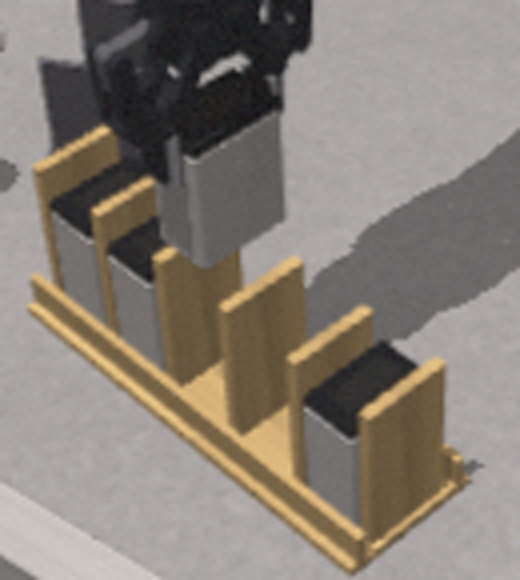

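View pics/d6.png

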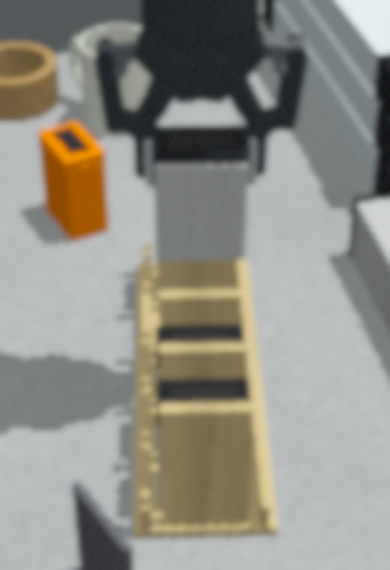

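Run:
```python
from h import *
c=dict(np.load('s6.npz')); save(c,'s6z.png',(210,180,265,240),10)
d=cam('side'); save(d,'d6z.png',(275,180,325,260),7)
```

```text
(no output)
```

View pics/s6z.png

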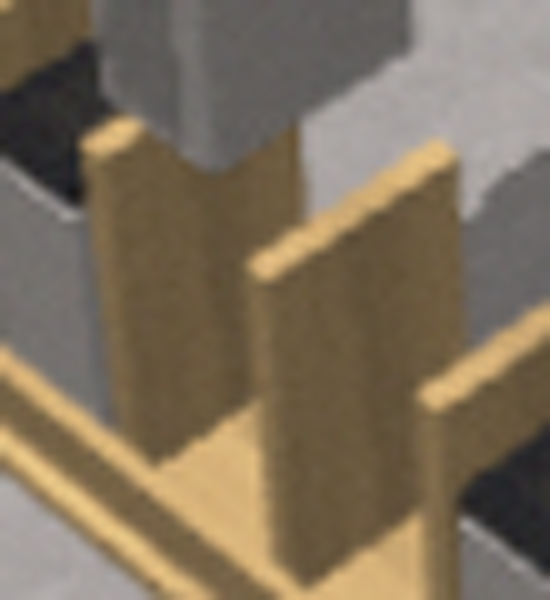

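View pics/d6z.png

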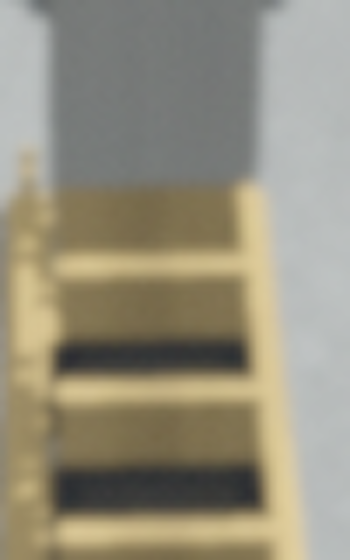

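Run:
```python
from h import *
c=dict(np.load('s6.npz')); f=lambda u,v,z: ray(c,u/10+210-.5,v/10+180-.5,z)[:2]
th=-.198; ax=np.array([np.cos(th),np.sin(th)]); ay=np.array([-np.sin(th),np.cos(th)])
zb=191.5-51.2
for z in (zb,):
  A,B,C_=f(103,95,z),f(213,172,z),f(412,48,z)
  print('tube corners',A.round(1),B.round(1),C_.round(1),np.linalg.norm(A-B),np.linalg.norm(B-C_),'centre',((A+C_)/2).round(1), (B-32*ax-20*ay).round(1),(C_+32*ax-20*ay).round(1))
p3=f(97,158,118)-30*ax+25*ay; p3b=f(82,146,118)-30*ax+33*ay
p4=f(266,284,118)-30*ax-33*ay; p4b=f(250,266,118)-30*ax-25*ay; p4c=f(459,160,118)+30*ax-33*ay;p4d=f(443,142,118)+30*ax-25*ay
print('cell3 ests',[p.round(1).tolist() for p in (p3,p3b,p4,p4b,p4c,p4d)])
```

```text
tube corners [629.1 -64.2] [635.3 -27.4] [576.5 -14.8] 37.34400109005702 60.176746087862945 centre [602.8 -39.5] [600.  -40.7] [603.9 -40.7]
cell3 ests [[604.5, -38.3], [604.8, -35.9], [604.3, -36.9], [603.2, -35.7], [605.3, -36.3], [604.0, -35.1]]
```

Run:
```python
from h import *
c=cam('wrist'); save(c,'w7.png',s=1.4); save(c,'w7z.png',(180,100,380,290),4); np.savez('w7.npz',**{k:c[k] for k in ['pixels','K','R','t','C']}); print(c['C'],c['R'])
```

```text
[617.25874216  28.66768484 334.05639098] [[ 0.98010044 -0.19847522  0.0032721 ]
 [-0.19104131 -0.93865753  0.287098  ]
 [-0.05391045 -0.28200998 -0.95789563]]
```

View pics/w7.png

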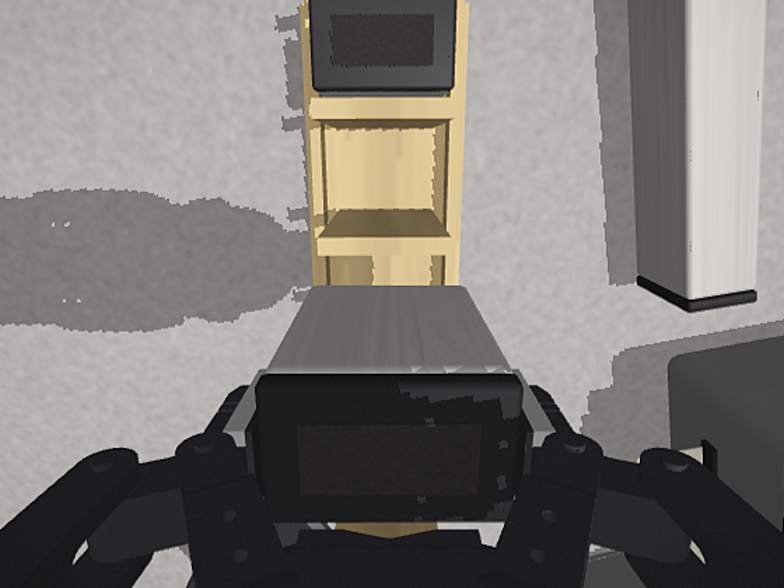

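View pics/w7z.png

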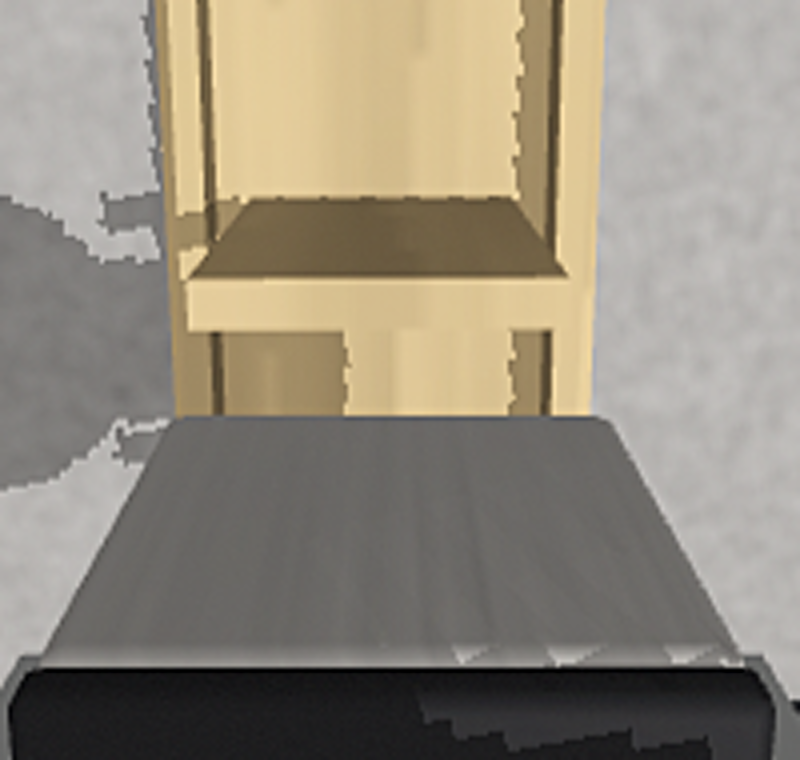

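Run:
```python
from h import *
c=dict(np.load('w7.npz')); f=lambda u,v,z: ray(c,u/4+180-.5,v/4+100-.5,z)[:2]
th=-.198; ax=np.array([np.cos(th),np.sin(th)]); ay=np.array([-np.sin(th),np.cos(th)])
nl,nr=f(187,330,118),f(567,330,118); fl,fr=f(187,278,118),f(568,278,118)
print(np.linalg.norm(nr-nl),np.linalg.norm(fl-nl))
cell=((nl+nr)/2-25*ay + (fl+fr)/2-33*ay)/2; print('cell3',cell.round(1))
zb=191.5-51.2
bl,br=f(175,416,zb),f(608,416,zb); print('bottom edge len',np.linalg.norm(br-bl)); t=(bl+br)/2-20*ay
tl,tr=f(30,668,zb+90),f(757,668,zb+90); print('top len',np.linalg.norm(tr-tl),((tl+tr)/2-20*ay).round(1))
print('tube',t.round(1),'diff tray axes',(cell-t)@ax,(cell-t)@ay)
```

```text
59.48852205677996 8.20636523708412
cell3 [601.8 -40.2]
bottom edge len 61.90086842368588
top len 58.793805965106934 [603.9 -39.8]
tube [603.3 -43.5] diff tray axes -2.1302688843077373 2.918056646344008
```

Call:
arm_command:
  increments:
    - {"xyz": [0, 0, -3], "turn": [0, 0, 0], "grip": 50}
    - {"xyz": [10, 0, -3], "turn": [0, 0, 0], "grip": 50}
    - {"xyz": [20, 0, -3], "turn": [0, 0, 0], "grip": 50}
    - {"xyz": [27, 0, -3], "turn": [0, 0, 0], "grip": 50}
    - {"xyz": [34, 0, -3], "turn": [0, 0, 0], "grip": 50}
    - {"xyz": [40, 0, -3], "turn": [0, 0, 0], "grip": 50}
    - {"xyz": [46, 0, -3], "turn": [0, 0, 0], "grip": 50}
    - {"xyz": [46, 0, -3], "turn": [0, 0, 0], "grip": 50}

```text
time: 12.15
ee_pos: [602.4, -38.8, 143.6]
tcp_rot: [1.354, 1.11, -1.356]
force: [1.0, 0.4, -4.4]
opening: 63.4
```

Run:
```python
from h import *
go(602,-38.5,61,-.198)
c=cam('scene'); save(c,'s8z.png',(200,160,265,240),9)
c=cam('side'); save(c,'d8z.png',(265,140,330,280),4)
```

```text
t 12.15 p [602.4 -38.8 143.6] jaw -0.199 open 63.4 F [ 1.   0.4 -4.4] j [-0.2   0.41 -0.04  1.13 -0.    1.57]
  shift [82.6, -0.3, -0.2] turn [-0.001, 0.0, 0.002]
```

View pics/s8z.png

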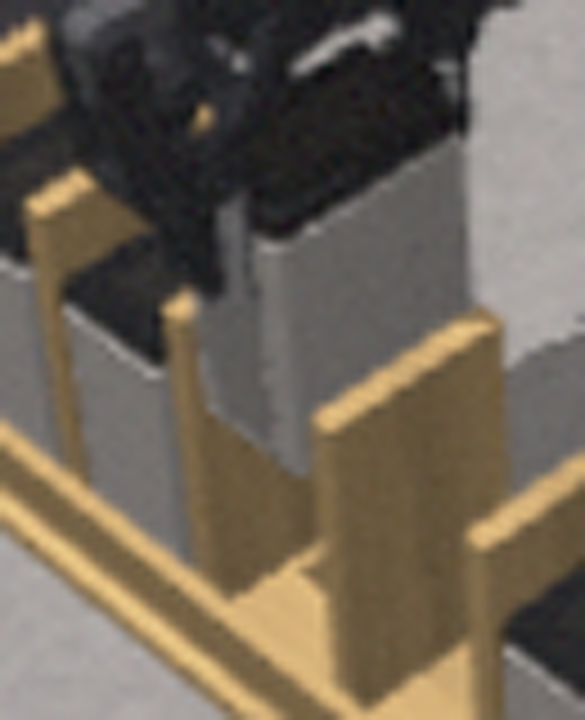

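View pics/d8z.png

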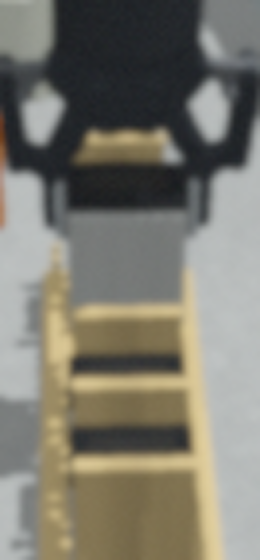

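The tube is in the slot between p3 and p4 with no side force, so I'll carry on down.

Call:
arm_command:
  increments:
    - {"xyz": [12, 0, 0], "turn": [0, 0, 0], "grip": 50}
    - {"xyz": [25, 0, 0], "turn": [0, 0, 0], "grip": 50}
    - {"xyz": [38, 0, 0], "turn": [0, 0, 0], "grip": 50}
    - {"xyz": [51, 0, 0], "turn": [0, 0, 0], "grip": 50}
    - {"xyz": [63, 0, 0], "turn": [0, 0, 0], "grip": 50}
    - {"xyz": [72, 0, 0], "turn": [0, 0, 0], "grip": 50}
    - {"xyz": [78, 0, 0], "turn": [0, 0, 0], "grip": 50}
    - {"xyz": [80, 0, 0], "turn": [0, 0, 0], "grip": 50}
    - {"xyz": [80, 0, 0], "turn": [0, 0, 0], "grip": 50}

```text
time: 13.15
ee_pos: [603.0, -38.9, 64.7]
tcp_rot: [1.354, 1.108, -1.354]
force: [0.6, 0.7, -4.0]
opening: 63.1
```

Call:
arm_command:
  increments:
    - {"xyz": [1.5, 0, 0], "turn": [0, 0, 0], "grip": 50}
    - {"xyz": [3, 0, 0], "turn": [0, 0, 0], "grip": 50}
    - {"xyz": [3, 0, 0], "turn": [0, 0, 0], "grip": 50}

```text
time: 13.45
ee_pos: [603.1, -39.0, 62.0]
tcp_rot: [1.354, 1.108, -1.354]
force: [0.1, -0.7, -4.2]
opening: 63.5
```

Call:
arm_command:
  increments:
    - {"xyz": [1, 0, 0], "turn": [0, 0, 0], "grip": 50}
    - {"xyz": [2, 0, 0], "turn": [0, 0, 0], "grip": 50}
    - {"xyz": [2.5, 0, 0], "turn": [0, 0, 0], "grip": 50}
    - {"xyz": [2.5, 0, 0], "turn": [0, 0, 0], "grip": 50}

```text
time: 13.85
ee_pos: [603.0, -38.9, 59.3]
tcp_rot: [1.354, 1.108, -1.354]
force: [0.1, -0.5, -2.7]
opening: 63.1
```

Call:
arm_command:
  increments:
    - {"xyz": [1, 0, 0], "turn": [0, 0, 0], "grip": 50}
    - {"xyz": [1, 0, 0], "turn": [0, 0, 0], "grip": 50}

```text
time: 14.05
ee_pos: [603.0, -38.8, 59.3]
tcp_rot: [1.354, 1.108, -1.354]
force: [-3.6, 0.8, 4.5]
opening: 63.2
```

Call:
arm_command:
  increments:
    - {"xyz": [0, 0, 0], "turn": [0, 0, 0], "grip": 85}
    - {"xyz": [0, 0, 0], "turn": [0, 0, 0], "grip": 85}
    - {"xyz": [0, 0, 0], "turn": [0, 0, 0], "grip": 85}
    - {"xyz": [-15, 0, 0], "turn": [0, 0, 0], "grip": 85}
    - {"xyz": [-45, 0, 0], "turn": [0, 0, 0], "grip": 85}
    - {"xyz": [-90, 0, 0], "turn": [0, 0, 0], "grip": 85}
    - {"xyz": [-135, 0, 0], "turn": [0, 0, 0], "grip": 85}
    - {"xyz": [-180, 0, 0], "turn": [0, 0, 0], "grip": 85}
    - {"xyz": [-200, 0, 0], "turn": [0, 0, 0], "grip": 85}
    - {"xyz": [-200, 0, 0], "turn": [0, 0, 0], "grip": 85}
    - {"xyz": [-200, 0, 0], "turn": [0, 0, 0], "grip": 85}

```text
time: 15.15
ee_pos: [603.3, -39.0, 258.3]
tcp_rot: [1.355, 1.108, -1.354]
force: [0.3, 0.1, -0.5]
opening: 85.2
```

Run:
```python
from h import *
go(439,309,260,-.4)
c=cam('wrist'); save(c,'w9.png',s=1.4); np.savez('w9.npz',**{k:c[k] for k in ['pixels','K','R','t','C']})
c=cam('scene'); save(c,'s9.png',(180,120,310,275),4)
```

```text
t 15.15 p [603.3 -39.  258.3] jaw -0.199 open 85.2 F [ 0.3  0.1 -0.5] j [-0.2   0.37  0.19  1.39 -0.    1.57]
  shift [-2.0, -229.8, -308.6] turn [0.201, 0.0, -0.001]
```

View pics/w9.png

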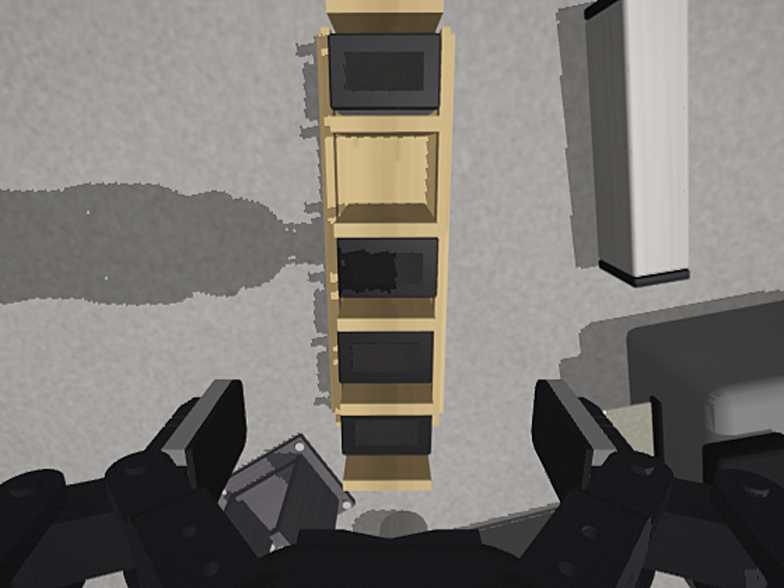

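View pics/s9.png

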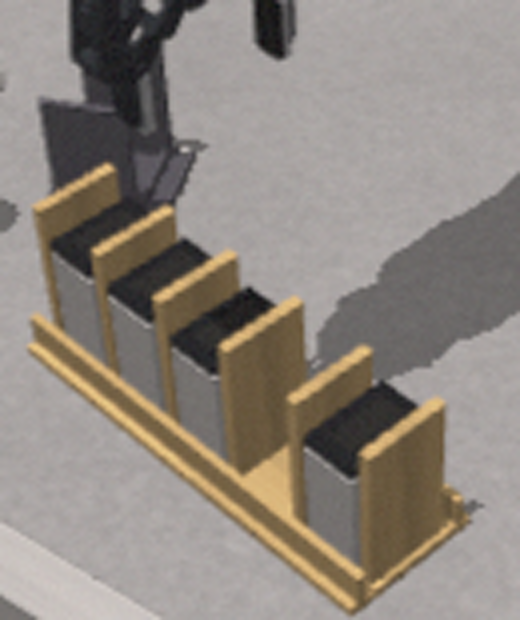

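Run:
```python
from h import *
c=dict(np.load('w9.npz')); save(c,'w9z.png',(215,60,335,245),4)
```

```text
(no output)
```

View pics/w9z.png

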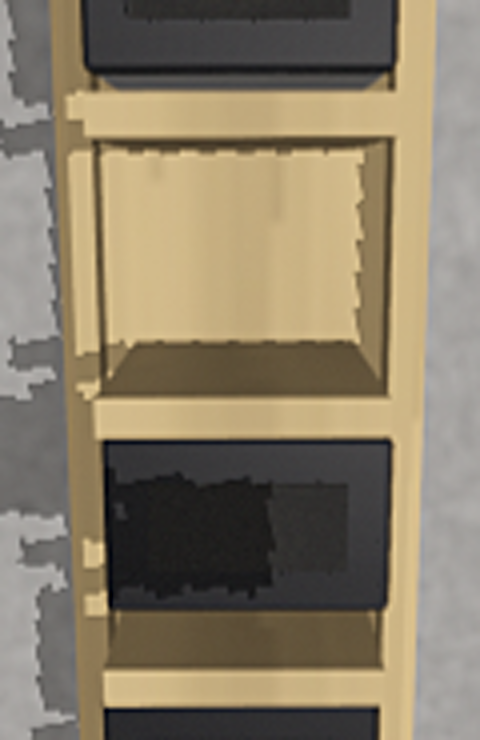

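Call:
arm_command:
  increments:
    - {"xyz": [-2, -30, -40], "turn": [0.05, 0, 0], "grip": 85}
    - {"xyz": [-2, -60, -80], "turn": [0.1, 0, 0], "grip": 85}
    - {"xyz": [-2, -90, -120], "turn": [0.15, 0, 0], "grip": 85}
    - {"xyz": [-2, -120, -160], "turn": [0.2, 0, 0], "grip": 85}
    - {"xyz": [-2, -150, -200], "turn": [0.2, 0, 0], "grip": 85}
    - {"xyz": [-2, -180, -240], "turn": [0.2, 0, 0], "grip": 85}
    - {"xyz": [-2, -210, -280], "turn": [0.2, 0, 0], "grip": 85}
    - {"xyz": [-2, -230, -308], "turn": [0.2, 0, 0], "grip": 85}
    - {"xyz": [-2, -230, -308], "turn": [0.2, 0, 0], "grip": 85}
    - {"xyz": [-2, -230, -308], "turn": [0.2, 0, 0], "grip": 85}
    - {"xyz": [-2, -230, -308], "turn": [0.2, 0, 0], "grip": 85}

```text
time: 16.35
ee_pos: [438.4, 307.6, 259.2]
tcp_rot: [1.496, 0.993, -1.499]
force: [0.2, -0.4, 0.0]
opening: 85.0
```

Run:
```python
from h import *
go(439,309,50,-.4)
c=cam('wrist'); save(c,'w10.png',s=1.4); np.savez('w10.npz',**{k:c[k] for k in ['pixels','K','R','t','C']})
```

```text
t 16.35 p [438.4 307.6 259.2] jaw -0.4 open 85.0 F [ 0.2 -0.4  0. ] j [ 0.46  0.23  0.    1.35 -0.    2.43]
  shift [209.2, 0.2, -1.8] turn [0.0, 0.002, 0.001]
```

View pics/w10.png

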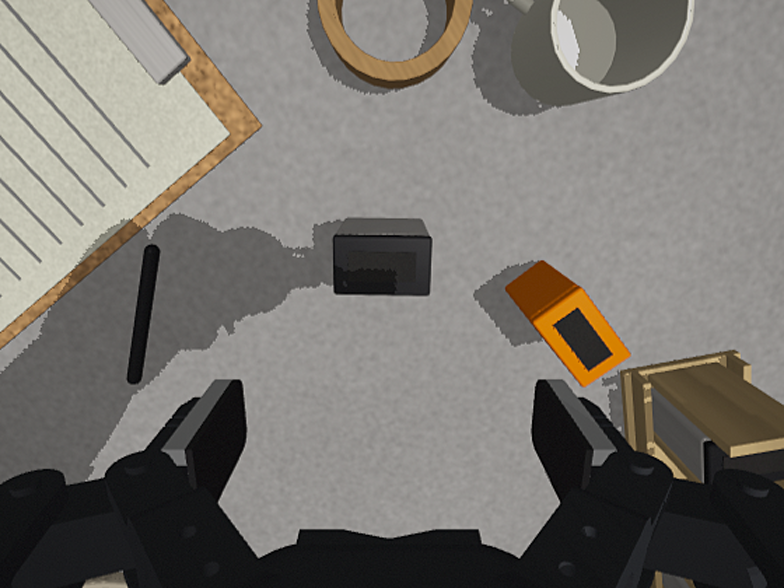

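Candidates: the grey black-capped tube at (383,265) and the orange one at (580,330), both 1.4× px. The grey one matches spare_2, the orange look-alike is excluded, and the earlier enlarged crop already confirmed this.

Run:
```python
from h import *
c=dict(np.load('w10.npz')); save(c,'w10z.png',(220,140,330,225),6)
P=np.array([ray(c,u/1.4-.5,v/1.4-.5,90)[:2] for u,v in [(333,236),(432,237),(431,295),(334,294)]]); m=P.mean(0); print(P.round(1),m)
for i in range(4): 
    d=P[(i+1)%4]-P[i]; print(np.linalg.norm(d).round(1),np.arctan2(d[1],d[0]).round(3))
go(m[0],m[1],52,-.4)
print('orange bottom-left corner',ray(c,507/1.4,290/1.4,0)[:2],[ray(c,u/1.4,v/1.4,90)[:2].round() for u,v in [(533,320),(585,386)]])
c=dict(np.load('w9.npz')); f=lambda u,v,z: ray(c,u/4+215-.5,v/4+60-.5,z)[:2]
th=-.198; ax=np.array([np.cos(th),np.sin(th)]); ay=np.array([-np.sin(th),np.cos(th)])
p5f=(f(82,92,118)+f(396,92,118))/2; p5n=(f(84,136,118)+f(394,136,118))/2
p4f=(f(95,397,118)+f(390,397,118))/2; p4n=(f(97,439,118)+f(390,439,118))/2; p3f=(f(104,670,118)+f(385,670,118))/2
for n,a in dict(p5f=p5f,p5n=p5n,p4f=p4f,p4n=p4n,p3f=p3f).items(): print(n,a.round(1))
print('cell4',((p4f+p5n)/2).round(1),'cell3',((p3f+p4n)/2).round(1))
print('tube in 3',(sum(f(u,v,98) for u,v in [(107,439),(392,440),(387,610),(109,608)])/4).round(1))
```

```text
[[413.4 339. ]
 [471.1 313.8]
 [456.4 278.3]
 [397.8 303.8]] [434.67502405 308.70631781]
63.0 -0.41
38.5 -1.963
63.9 2.731
38.5 1.155
t 16.4 p [438.7 307.4 259.5] jaw -0.401 open 84.8 F [-0.9 -0.6 -0.6] j [ 0.46  0.23  0.    1.35 -0.    2.43]
  shift [207.5, -4.1, 0.1] turn [-0.001, 0.001, 0.001]
orange bottom-left corner [514.49496581 228.66452158] [array([513., 235.]), array([531., 174.])]
p5f [619.1  48.8]
p5n [617.5  41.1]
p4f [608.3  -7.6]
p4n [606.8 -16. ]
p3f [597.1 -64.4]
cell4 [612.9  16.7] cell3 [601.9 -40.2]
tube in 3 [603.3 -38.5]
```

View pics/w10z.png

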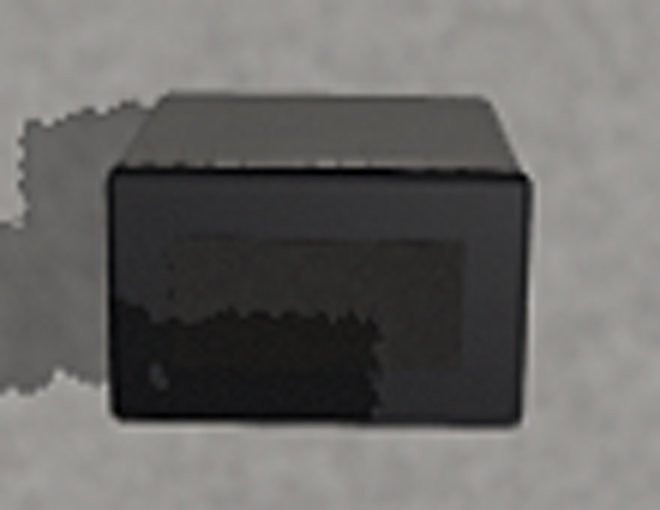

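Call:
arm_command:
  increments:
    - {"xyz": [45, -4, 0], "turn": [0.005, 0, 0], "grip": 85}
    - {"xyz": [90, -4, 0], "turn": [0.005, 0, 0], "grip": 85}
    - {"xyz": [135, -4, 0], "turn": [0.005, 0, 0], "grip": 85}
    - {"xyz": [170, -4, 0], "turn": [0.005, 0, 0], "grip": 85}
    - {"xyz": [195, -4, 0], "turn": [0.005, 0, 0], "grip": 85}
    - {"xyz": [209, -4, 0], "turn": [0.005, 0, 0], "grip": 85}
    - {"xyz": [209, -4, 0], "turn": [0.005, 0, 0], "grip": 85}
    - {"xyz": [209, -4, 0], "turn": [0.005, 0, 0], "grip": 50}
    - {"xyz": [209, -4, 0], "turn": [0.005, 0, 0], "grip": 50}
    - {"xyz": [209, -4, 0], "turn": [0.005, 0, 0], "grip": 50}
    - {"xyz": [209, -4, 0], "turn": [0.005, 0, 0], "grip": 50}
    - {"xyz": [209, -4, 0], "turn": [0.005, 0, 0], "grip": 50}
  force: 60

```text
time: 17.6
ee_pos: [435.8, 310.3, 52.5]
tcp_rot: [1.502, 0.989, -1.498]
force: [0.4, -2.2, 6.2]
opening: 63.4
```

Call:
arm_command:
  increments:
    - {"xyz": [-10, 0, 0], "turn": [0, 0, 0], "grip": 50}
    - {"xyz": [-35, 0, 0], "turn": [0, 0, 0], "grip": 50}
    - {"xyz": [-75, 0, 0], "turn": [0, 0, 0], "grip": 50}
    - {"xyz": [-120, 0, 0], "turn": [-0.05, 0, 0], "grip": 50}
    - {"xyz": [-160, 0, 0], "turn": [-0.15, 0, 0], "grip": 50}
    - {"xyz": [-190, 0, 0], "turn": [-0.207, 0, 0], "grip": 50}
    - {"xyz": [-200, 0, 0], "turn": [-0.207, 0, 0], "grip": 50}
    - {"xyz": [-200, 0, 0], "turn": [-0.207, 0, 0], "grip": 50}
    - {"xyz": [-200, 0, 0], "turn": [-0.207, 0, 0], "grip": 50}

```text
time: 18.5
ee_pos: [433.9, 309.7, 249.4]
tcp_rot: [1.351, 1.11, -1.356]
force: [-0.5, -0.4, -2.9]
opening: 63.2
```

Run:
```python
from h import *
go(613.5,17.2,210,-.198)
```

```text
t 18.5 p [433.9 309.7 249.4] jaw -0.198 open 63.2 F [-0.5 -0.4 -2.9] j [ 0.47  0.23 -0.02  1.32  0.    2.24]
  shift [39.4, 233.7, 251.4] turn [0.0, 0.002, 0.002]
```

Call:
arm_command:
  increments:
    - {"xyz": [0, 20, 22], "turn": [0, 0, 0], "grip": 50}
    - {"xyz": [0, 50, 54], "turn": [0, 0, 0], "grip": 50}
    - {"xyz": [0, 83, 89], "turn": [0, 0, 0], "grip": 50}
    - {"xyz": [0, 116, 125], "turn": [0, 0, 0], "grip": 50}
    - {"xyz": [0, 149, 160], "turn": [0, 0, 0], "grip": 50}
    - {"xyz": [0, 182, 195], "turn": [0, 0, 0], "grip": 50}
    - {"xyz": [0, 212, 228], "turn": [0, 0, 0], "grip": 50}
    - {"xyz": [15, 230, 246], "turn": [0, 0, 0], "grip": 50}
    - {"xyz": [35, 233.5, 249.5], "turn": [0, 0, 0], "grip": 50}
    - {"xyz": [57, 233.5, 249.5], "turn": [0, 0, 0], "grip": 50}
    - {"xyz": [57, 233.5, 249.5], "turn": [0, 0, 0], "grip": 50}
    - {"xyz": [57, 233.5, 249.5], "turn": [0, 0, 0], "grip": 50}

```text
time: 19.7
ee_pos: [613.4, 19.9, 192.2]
tcp_rot: [1.351, 1.113, -1.357]
force: [0.1, 0.8, -2.5]
opening: 63.3
```

Run:
```python
from h import *
go(613.5,18.7,190,-.198)
c=cam('wrist'); save(c,'w11z.png',(180,100,380,290),4); np.savez('w11.npz',**{k:c[k] for k in ['pixels','K','R','t','C']})
c=cam('scene'); save(c,'s11z.png',(225,185,290,250),9); np.savez('s11.npz',**{k:c[k] for k in ['pixels','K','R','t','C']})
```

```text
t 19.7 p [613.4  19.9 192.2] jaw -0.197 open 63.3 F [ 0.1  0.8 -2.5] j [-0.1   0.41  0.08  1.25 -0.    1.67]
  shift [2.2, 0.3, 1.2] turn [0.001, 0.0, 0.005]
```

View pics/w11z.png

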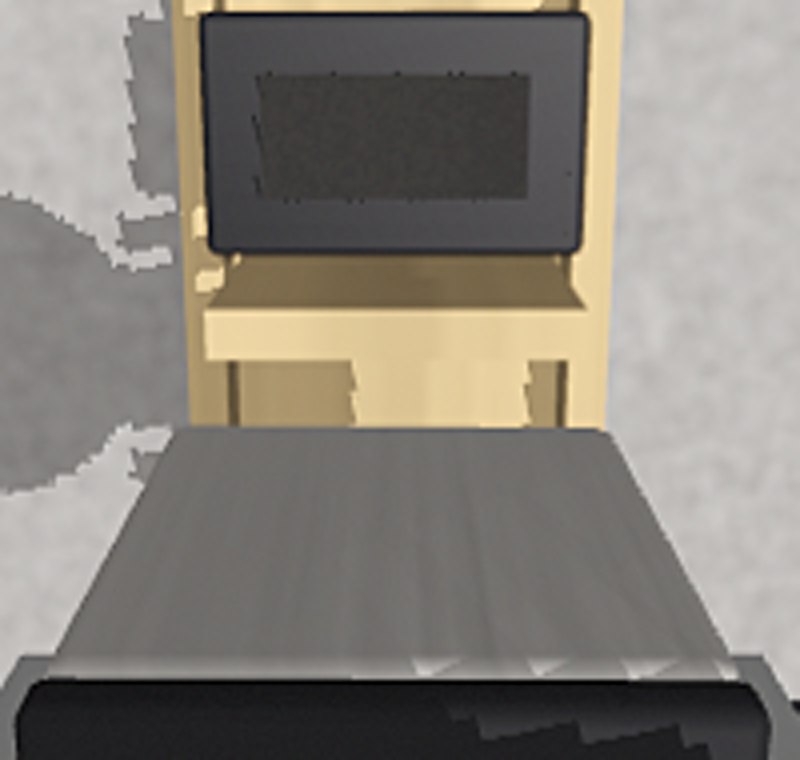

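View pics/s11z.png

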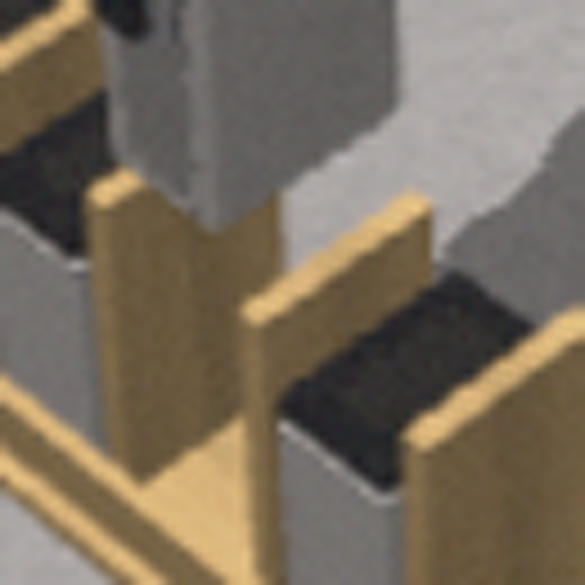

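Compared with the last hover, the gap from partition to tube edge is 69 px against 86 px. That puts it about 2.7 mm closer, which matches the 3 mm shift that seated cleanly before, so I'll lower it here.

Call:
arm_command:
  increments:
    - {"xyz": [10, 0, 0], "turn": [0, 0, 0], "grip": 50}
    - {"xyz": [20, 0, 0], "turn": [0, 0, 0], "grip": 50}
    - {"xyz": [27, 0, 0], "turn": [0, 0, 0], "grip": 50}
    - {"xyz": [34, 0, 0], "turn": [0, 0, 0], "grip": 50}
    - {"xyz": [40, 0, 0], "turn": [0, 0, 0], "grip": 50}
    - {"xyz": [46, 0, 0], "turn": [0, 0, 0], "grip": 50}
    - {"xyz": [46, 0, 0], "turn": [0, 0, 0], "grip": 50}

```text
time: 20.5
ee_pos: [614.3, 19.7, 147.1]
tcp_rot: [1.352, 1.111, -1.354]
force: [-1.0, -0.6, -2.3]
opening: 63.3
```

Run:
```python
from h import *
go(613.5,19.5,62,-.198)
c=cam('scene'); save(c,'s12z.png',(215,165,290,250),8)
```

```text
t 20.5 p [614.3  19.7 147.1] jaw -0.197 open 63.3 F [-1.  -0.6 -2.3] j [-0.1   0.43  0.    1.15 -0.    1.67]
  shift [85.1, -0.6, 0.4] turn [0.001, 0.0, 0.002]
```

View pics/s12z.png

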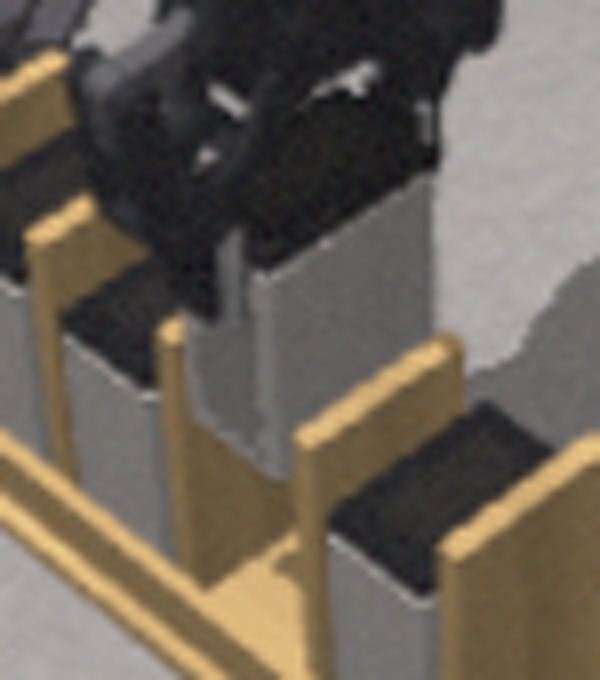

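Call:
arm_command:
  increments:
    - {"xyz": [12, 0, 0], "turn": [0, 0, 0], "grip": 50}
    - {"xyz": [25, 0, 0], "turn": [0, 0, 0], "grip": 50}
    - {"xyz": [38, 0, 0], "turn": [0, 0, 0], "grip": 50}
    - {"xyz": [51, 0, 0], "turn": [0, 0, 0], "grip": 50}
    - {"xyz": [63, 0, 0], "turn": [0, 0, 0], "grip": 50}
    - {"xyz": [72, 0, 0], "turn": [0, 0, 0], "grip": 50}
    - {"xyz": [79, 0, 0], "turn": [0, 0, 0], "grip": 50}
    - {"xyz": [82, 0, 0], "turn": [0, 0, 0], "grip": 50}
    - {"xyz": [83, 0, 0], "turn": [0, 0, 0], "grip": 50}
    - {"xyz": [83, 0, 0], "turn": [0, 0, 0], "grip": 50}

```text
time: 21.55
ee_pos: [615.2, 19.6, 65.6]
tcp_rot: [1.353, 1.109, -1.352]
force: [0.4, -0.3, -3.0]
opening: 63.3
```

Call:
arm_command:
  increments:
    - {"xyz": [1, 0, 0], "turn": [0, 0, 0], "grip": 50}
    - {"xyz": [2, 0, 0], "turn": [0, 0, 0], "grip": 50}
    - {"xyz": [2.5, 0, 0], "turn": [0, 0, 0], "grip": 50}
    - {"xyz": [2.5, 0, 0], "turn": [0, 0, 0], "grip": 50}

```text
time: 21.95
ee_pos: [614.9, 19.7, 62.8]
tcp_rot: [1.353, 1.109, -1.353]
force: [-0.5, -0.4, -3.2]
opening: 63.2
```

Call:
arm_command:
  increments:
    - {"xyz": [1, 0, 0], "turn": [0, 0, 0], "grip": 50}
    - {"xyz": [2, 0, 0], "turn": [0, 0, 0], "grip": 50}
    - {"xyz": [2.5, 0, 0], "turn": [0, 0, 0], "grip": 50}
    - {"xyz": [2.5, 0, 0], "turn": [0, 0, 0], "grip": 50}

```text
time: 22.35
ee_pos: [614.9, 19.7, 60.5]
tcp_rot: [1.353, 1.109, -1.353]
force: [-0.3, -0.9, 0.2]
opening: 63.2
```

Call:
arm_command:
  increments:
    - {"xyz": [0.7, 0, 0], "turn": [0, 0, 0], "grip": 50}
    - {"xyz": [0.7, 0, 0], "turn": [0, 0, 0], "grip": 50}

```text
time: 22.55
ee_pos: [614.9, 19.6, 60.5]
tcp_rot: [1.353, 1.109, -1.353]
force: [-2.6, -0.4, 5.2]
opening: 63.1
```

Call:
arm_command:
  increments:
    - {"xyz": [0, 0, 0], "turn": [0, 0, 0], "grip": 85}
    - {"xyz": [0, 0, 0], "turn": [0, 0, 0], "grip": 85}
    - {"xyz": [0, 0, 0], "turn": [0, 0, 0], "grip": 85}
    - {"xyz": [-15, 0, 0], "turn": [0, 0, 0], "grip": 85}
    - {"xyz": [-45, 0, 0], "turn": [0, 0, 0], "grip": 85}
    - {"xyz": [-90, 0, 0], "turn": [0, 0, 0], "grip": 85}
    - {"xyz": [-135, 0, 0], "turn": [0, 0, 0], "grip": 85}
    - {"xyz": [-180, 0, 0], "turn": [0, 0, 0], "grip": 85}
    - {"xyz": [-200, 0, 0], "turn": [0, 0, 0], "grip": 85}
    - {"xyz": [-200, 0, 0], "turn": [0, 0, 0], "grip": 85}
    - {"xyz": [-200, 0, 0], "turn": [0, 0, 0], "grip": 85}

```text
time: 23.65
ee_pos: [615.1, 19.7, 259.5]
tcp_rot: [1.353, 1.109, -1.352]
force: [-0.6, 0.0, 0.4]
opening: 84.9
```

Run:
```python
from h import *
go(613.5,19.5,62,-.198)
c=cam('wrist'); save(c,'w13.png',s=1.4)
f=lambda u,v,z: ray(c,u/1.4-.5,v/1.4-.5,z)
c2=cam('scene'); save(c2,'s13z.png',(180,120,310,275),4)
np.savez('w13.npz',**{k:c[k] for k in ['pixels','K','R','t','C']})
```

```text
t 23.65 p [615.1  19.7 259.5] jaw -0.197 open 84.9 F [-0.6  0.   0.4] j [-0.1   0.39  0.22  1.4  -0.    1.67]
  shift [197.5, -1.7, 0.5] turn [0.001, 0.0, -0.001]
```

View pics/w13.png

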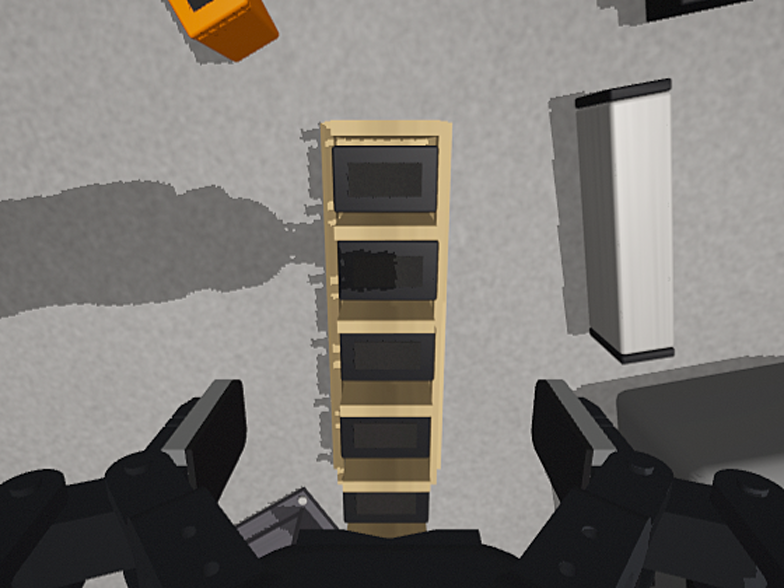

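View pics/s13z.png

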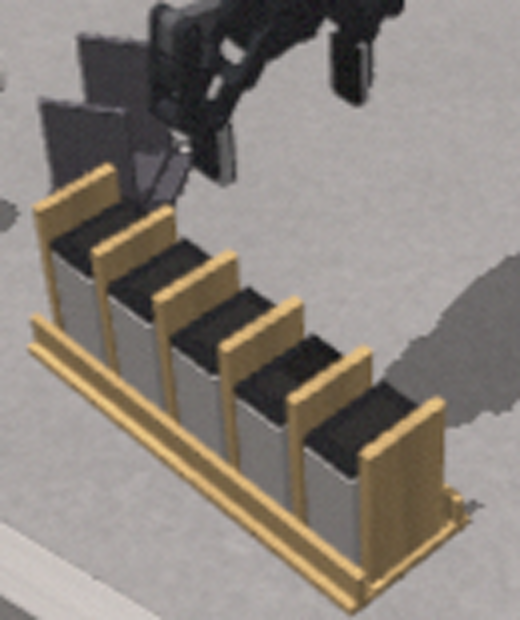

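All five cells hold an upright, capped tube. The new ones line up with the packed ones, and the gripper is clear at z = 260 mm.

Run:
```python
from h import *
c=dict(np.load('w13.npz')); f=lambda u,v,z: ray(c,u/1.4-.5,v/1.4-.5,z)[:2]
m=lambda x0,x1,y0,y1: (sum(f(u,v,98) for u in(x0,x1) for v in (y0,y1))/4).round(1)
print('tube4',m(338,438,240,300),'tube3',m(340,435,333,380),'p2',m(341,430,417,458),'p5',m(333,438,146,212))
print(ctrl.hand_in())
```

```text
tube4 [614.7  18.3] tube3 [602.7 -39.7] p2 [589.1 -99.9] p5 [624.2  73.6]
the job is handed in; nothing more can be done
None
```

Both empty cells (3 and 4, counting from the nest end) now hold a spare tube, and I handed the job in at about 24 s.

- **Nest spare:** I gripped it on its wide faces, stood it on the bench and regripped it on its narrow faces. Then I lowered it into cell 3 until the wrist force showed it on the floor.
- **Free spare:** I took the grey tube, not the orange look-alike, on its narrow faces and lowered it into cell 4 the same way.

**Last checks:** The scene and wrist pictures show all five tubes upright with caps up. The new tube centres measure (602.7, −39.7) and (614.7, 18.3) mm. The cell centres measured (601.9, −40.2) and (612.9, 16.7) mm, so both are off by about 2.5 mm or less. The gripper is open and clear above the tray. I saw nothing else moved, but did not remeasure the packed tubes or bystanders against the start.

**One disagreement:** Before the first insertion, the scene and wrist cameras differed by up to 5 mm on where cell 3 was. I shifted the tube 3 mm along the tray's y, which both views supported. Neither tube met any noticeable side force going in.

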